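Find the full parts box on the pick rack and send it out

ROBOT

A 6-joint arm with a two-finger parallel gripper is mounted at the origin on the work surface. World frame = base frame: x ahead of the robot, y to its left, z up, the work surface at z = 0. Lengths are in mm, angles in rad, forces in N, time in s.
With the tool pointing down it reaches from about 375 to 750 mm from the base axis. Payload 9 kg.
Tool frame: the origin (TCP) lies on the centre line of the jaws, within the pads' length; the fingertips stand 19 mm ahead of it and the grasp point (between the pads) is the TCP; z points along the fingers, y is the direction in which the jaws open and shut (so a half turn about z gives the same grasp; the last joint's range is limited). The gripper opens to 85 mm and grips with 20 to 120 N. Pads are 22 mm wide; open, the fingers measure 114 mm over their backs; the gripper's body (76 mm by 85 mm) begins 54 mm behind the grasp point. The pads swing forward as they close: fully open they stand 13 mm farther back than shut.
Start: joints at [-1.512, 0.104, 0.097, 1.564, 0, 1.353], TCP at [163.976, -577.188, 250.331] pointing down, gripper open.
Joint ranges: [-2.99, 2.99], [-0.84, 1.86], [-1.1, 1.16], [-1.84, 2.11], [-1.51, 1.56], [-3.14, 3.14]. Speed limits (rad/s): [2.22, 2.22, 2.57, 3.14, 3.14, 3.14].

INTERFACE

Orientations are given as a unit quaternion [w, x, y, z].
In Python, from station import manip, optics gives the robot as it stands.
- The arm moves only by the tool arm_command, never from a script. Its argument "moves" is a list of rows, each a list of 3 entries, a list of its own where there are three numbers: the gripper's target within -1 to 1 (fully open at 1, half-way at 0, shut at -1), then the shift along the tool's x, y, z in mm, then the turn, a rotation vector about the tool's x, y, z in rad. A call has 1 to 8 rows; each row is the pose to reach, as a shift and turn from the pose commanded when the call began, along the tool's axes at that moment; what a row does not reach only later rows make up. A row lasts 1/12 s, in which the tool goes at most 41.7 mm and 7.16 degrees, less where a joint would pass 70% of its speed; a pose out of reach is approached as far as the arm can. A call with a gripper value outside its range is refused whole. The fingers move at their own pace and stop on an object; "newtons" is the grip in N (left out, the last holds). Time passes only in rows, so rows that repeat a pose let the fingers close. It gives the time, the measured TCP pose, the force and the opening at its end, in the units of the state.
- manip.get_obs(): the state, without advancing time (a new reading comes with each control period).
- optics.grab_frame(name): name is "scene" or "top" or "wrist"; returns a dict with "image" (384x512x3 uint8, blue, green, red), "fx", "fy", "cx", "cy" (pixels), "R" (3x3) and "t" (3): a world point X has camera coordinates R X + t; the wrist camera has in their place "hand_eye" (4x4, takes a point from camera to tool coordinates, whose origin is the TCP and whose axes are the flange's). Camera axes: x right, y down, z forward; pixel columns grow to the right and rows downward; lengths in mm; the calibration is good to about 2 mm. A picture is of the moment at which its call begins: read the wrist's pose just before it. There is no depth.
- manip.sign_off(): hands the job in, once; it reports no verdict.
The state is a dict: "time_s": time; "joint_pos": joint angles; "qvel": joint speeds; "joint_efforts": joint torques, N m; "ee_pos": TCP position; "orientation": TCP orientation; "contact_force": force on the tool from outside, world axes, zero at the start; "ft_torque": the same for the moment, N m; "finger_gap": finger opening in mm.
Only numpy, scipy, OpenCV 4.12 (cv2) and the standard library are available. Lean on these libraries where they do the work, as an engineer would, in place of code of your own. Each camera call takes 0.05 s, during which the arm holds its last target. There are 200 camera calls.

TASK

Three identical closed boxes lie on the sloping pick rack, and only one is full. Going from the robot's left to its right, lift each box a few centimetres clear of the rack in turn to feel its weight, putting each light one back in its own place. Then set the heavy box down gently, standing level on its base inside the blue tray, and after that tip the red flag lever in front of the lane it came from fully over towards the rack; leave the other flags as they are and do not disturb the mug, tape roll and screwdriver.

Things in the scene. Friction and masses are not known exactly. Their poses are not given: they have to be found in the camera images.
- box_a_center (a point): centre (half-way up) of one of three identical closed cardboard boxes with orange tape: 120 mm long (x), 54 wide (y), 70 high (z). It starts in one of the rack's lanes, long side up the slope, tilted 25 deg with it, low end at the front lip. One box, any of them, is full: 0.53 to 0.7 kg; the others 0.16 to 0.23 kg. Contents may shift 1 cm
- box_b_center (a point): centre (half-way up) of one of three identical closed cardboard boxes with orange tape: 120 mm long (x), 54 wide (y), 70 high (z). It starts in one of the rack's lanes, long side up the slope, tilted 25 deg with it, low end at the front lip. One box, any of them, is full: 0.53 to 0.7 kg; the others 0.16 to 0.23 kg. Contents may shift 1 cm
- box_c_center (a point): centre (half-way up) of one of three identical closed cardboard boxes with orange tape: 120 mm long (x), 54 wide (y), 70 high (z). It starts in one of the rack's lanes, long side up the slope, tilted 25 deg with it, low end at the front lip. One box, any of them, is full: 0.53 to 0.7 kg; the others 0.16 to 0.23 kg. Contents may shift 1 cm
- lane_left (a point): rack's left lane (left = robot's left): point on the slope under the centre of a box in place. x up-slope, away from the robot; y left; z square to the slope, 25 deg from vertical towards the robot. Box in place: centre 35 mm up z, axes parallel. Lanes 115 mm apart, 61 mm free between boxes, 35 mm to side cheeks 18 mm high; front lip 60 mm down-slope, 22 mm high
- lane_middle (a point): rack's middle lane (left = robot's left): point on the slope under the centre of a box in place. x up-slope, away from the robot; y left; z square to the slope, 25 deg from vertical towards the robot. Box in place: centre 35 mm up z, axes parallel. Lanes 115 mm apart, 61 mm free between boxes, 35 mm to side cheeks 18 mm high; front lip 60 mm down-slope, 22 mm high
- lane_right (a point): rack's right lane (left = robot's left): point on the slope under the centre of a box in place. x up-slope, away from the robot; y left; z square to the slope, 25 deg from vertical towards the robot. Box in place: centre 35 mm up z, axes parallel. Lanes 115 mm apart, 61 mm free between boxes, 35 mm to side cheeks 18 mm high; front lip 60 mm down-slope, 22 mm high
- flag_left_tip (a point): centre of the red ball (26 mm across) on the flag lever in front of the left lane, at the start about 115 mm nearer to the robot than the box's centre and 70 mm above the bench; 50 mm from the lever's hinge, which is 25 mm above the bench on a small block 70 x 50 mm, 25 mm high. Lean from vertical: 0.5 rad towards the robot at joint 0, 0.5 rad away at 1.0
- flag_middle_tip (a point): centre of the red ball (26 mm across) on the flag lever in front of the middle lane, at the start about 115 mm nearer to the robot than the box's centre and 70 mm above the bench; 50 mm from the lever's hinge, which is 25 mm above the bench on a small block 70 x 50 mm, 25 mm high. Lean from vertical: 0.5 rad towards the robot at joint 0, 0.5 rad away at 1.0
- flag_right_tip (a point): centre of the red ball (26 mm across) on the flag lever in front of the right lane, at the start about 115 mm nearer to the robot than the box's centre and 70 mm above the bench; 50 mm from the lever's hinge, which is 25 mm above the bench on a small block 70 x 50 mm, 25 mm high. Lean from vertical: 0.5 rad towards the robot at joint 0, 0.5 rad away at 1.0
- flag_left (a joint): the left lane's flag lever: 0 = leaning to the robot (lane stocked), 1.0 rad = fully over, leaning away from the robot to the rack (lane empty); friction holds it where it is left, a push of a newton or two moves it
- flag_middle (a joint): the middle lane's flag lever: 0 = leaning to the robot (lane stocked), 1.0 rad = fully over, leaning away from the robot to the rack (lane empty); friction holds it where it is left, a push of a newton or two moves it
- flag_right (a joint): the right lane's flag lever: 0 = leaning to the robot (lane stocked), 1.0 rad = fully over, leaning away from the robot to the rack (lane empty); friction holds it where it is left, a push of a newton or two moves it
- tray: shallow open blue plastic tray fixed on the bench, outside 200 x 150 x 19 mm (x, y, z), walls and floor 5 mm thick; origin at the centre of its underside on the bench, x along its length, z up
- mug: white mug, 76 mm across, 90 mm high, with a handle; origin at the centre of its foot; leave alone
- tape_roll: orange tape roll lying flat, 100 mm across, 45 mm high; origin at the centre of its underside; leave alone
- screwdriver: screwdriver 200 mm long lying along its x; leave alone

How it is judged (in metres and radians):
On the way, in this order (a step that is already met when the one before it is completed fails the run):
1. the box of the left lane is lifted at least 20 mm clear of the rack above its lane (((z of box_a_center in the frame of lane_left above 0.055 m and y of box_a_center in the frame of lane_left between -0.05 and 0.05 m and x of box_a_center in the frame of lane_left between -0.1 and 0.1 m) or (z of box_b_center in the frame of lane_left above 0.055 m and y of box_b_center in the frame of lane_left between -0.05 and 0.05 m and x of box_b_center in the frame of lane_left between -0.1 and 0.1 m) or (z of box_c_center in the frame of lane_left above 0.055 m and y of box_c_center in the frame of lane_left between -0.05 and 0.05 m and x of box_c_center in the frame of lane_left between -0.1 and 0.1 m))), for 0.2 s.
2. the box of the middle lane is lifted at least 20 mm clear of the rack above its lane (((z of box_a_center in the frame of lane_middle above 0.055 m and y of box_a_center in the frame of lane_middle between -0.05 and 0.05 m and x of box_a_center in the frame of lane_middle between -0.1 and 0.1 m) or (z of box_b_center in the frame of lane_middle above 0.055 m and y of box_b_center in the frame of lane_middle between -0.05 and 0.05 m and x of box_b_center in the frame of lane_middle between -0.1 and 0.1 m) or (z of box_c_center in the frame of lane_middle above 0.055 m and y of box_c_center in the frame of lane_middle between -0.05 and 0.05 m and x of box_c_center in the frame of lane_middle between -0.1 and 0.1 m))), for 0.2 s.
3. the box of the right lane is lifted at least 20 mm clear of the rack above its lane (((z of box_a_center in the frame of lane_right above 0.055 m and y of box_a_center in the frame of lane_right between -0.05 and 0.05 m and x of box_a_center in the frame of lane_right between -0.1 and 0.1 m) or (z of box_b_center in the frame of lane_right above 0.055 m and y of box_b_center in the frame of lane_right between -0.05 and 0.05 m and x of box_b_center in the frame of lane_right between -0.1 and 0.1 m) or (z of box_c_center in the frame of lane_right above 0.055 m and y of box_c_center in the frame of lane_right between -0.05 and 0.05 m and x of box_c_center in the frame of lane_right between -0.1 and 0.1 m))), for 0.2 s.
4. a box (it should be the heavy one), still held, is level and down (within 12 mm) on the tray's floor, inside the tray (((x of box_a_center in the frame of tray between -0.065 and 0.065 m and y of box_a_center in the frame of tray between -0.05 and 0.05 m and z of box_a_center in the frame of tray below 0.052 m and angle between box_a_center's own z axis and vertical below 0.2 rad and contact force between the fingers and box_a above 1 N) or (x of box_b_center in the frame of tray between -0.065 and 0.065 m and y of box_b_center in the frame of tray between -0.05 and 0.05 m and z of box_b_center in the frame of tray below 0.052 m and angle between box_b_center's own z axis and vertical below 0.2 rad and contact force between the fingers and box_b above 1 N) or (x of box_c_center in the frame of tray between -0.065 and 0.065 m and y of box_c_center in the frame of tray between -0.05 and 0.05 m and z of box_c_center in the frame of tray below 0.052 m and angle between box_c_center's own z axis and vertical below 0.2 rad and contact force between the fingers and box_c above 1 N))), for 0.04 s.
5. the flag of the lane that is now empty is tipped over, the other flags are not (((value of joint flag_left above 0.8 rad and value of joint each of flag_middle, flag_right below 0.35 rad and (y of box_a_center in the frame of lane_left above 0.07 m or y of box_a_center in the frame of lane_left below -0.07 m) and (y of box_b_center in the frame of lane_left above 0.07 m or y of box_b_center in the frame of lane_left below -0.07 m) and (y of box_c_center in the frame of lane_left above 0.07 m or y of box_c_center in the frame of lane_left below -0.07 m)) or (value of joint flag_middle above 0.8 rad and value of joint each of flag_left, flag_right below 0.35 rad and (y of box_a_center in the frame of lane_middle above 0.07 m or y of box_a_center in the frame of lane_middle below -0.07 m) and (y of box_b_center in the frame of lane_middle above 0.07 m or y of box_b_center in the frame of lane_middle below -0.07 m) and (y of box_c_center in the frame of lane_middle above 0.07 m or y of box_c_center in the frame of lane_middle below -0.07 m)) or (value of joint flag_right above 0.8 rad and value of joint each of flag_left, flag_middle below 0.35 rad and (y of box_a_center in the frame of lane_right above 0.07 m or y of box_a_center in the frame of lane_right below -0.07 m) and (y of box_b_center in the frame of lane_right above 0.07 m or y of box_b_center in the frame of lane_right below -0.07 m) and (y of box_c_center in the frame of lane_right above 0.07 m or y of box_c_center in the frame of lane_right below -0.07 m)))), for 0.1 s.
At the end, for the whole second after the job is handed in: Heavy box (over 3.5 N on the tray) released inside the tray, level (7 deg) on its base on the tray floor; both light boxes at rest flat on the rack within 30 mm of where each began; flag of the now empty lane tipped over (above 0.8 rad), the other two not (below 0.35 rad) (((value of joint flag_left above 0.8 rad and value of joint each of flag_middle, flag_right below 0.35 rad and (y of box_a_center in the frame of lane_left above 0.07 m or y of box_a_center in the frame of lane_left below -0.07 m) and (y of box_b_center in the frame of lane_left above 0.07 m or y of box_b_center in the frame of lane_left below -0.07 m) and (y of box_c_center in the frame of lane_left above 0.07 m or y of box_c_center in the frame of lane_left below -0.07 m)) or (value of joint flag_middle above 0.8 rad and value of joint each of flag_left, flag_right below 0.35 rad and (y of box_a_center in the frame of lane_middle above 0.07 m or y of box_a_center in the frame of lane_middle below -0.07 m) and (y of box_b_center in the frame of lane_middle above 0.07 m or y of box_b_center in the frame of lane_middle below -0.07 m) and (y of box_c_center in the frame of lane_middle above 0.07 m or y of box_c_center in the frame of lane_middle below -0.07 m)) or (value of joint flag_right above 0.8 rad and value of joint each of flag_left, flag_middle below 0.35 rad and (y of box_a_center in the frame of lane_right above 0.07 m or y of box_a_center in the frame of lane_right below -0.07 m) and (y of box_b_center in the frame of lane_right above 0.07 m or y of box_b_center in the frame of lane_right below -0.07 m) and (y of box_c_center in the frame of lane_right above 0.07 m or y of box_c_center in the frame of lane_right below -0.07 m))) and ((x of box_a_center in the frame of tray between -0.065 and 0.065 m and y of box_a_center in the frame of tray between -0.05 and 0.05 m and z of box_a_center in the frame of tray below 0.046 m and angle between box_a_center's own z axis and vertical below 0.12 rad and linear speed of each of box_a, box_b, box_c below 0.02 m/s and contact force between box_a and tray above 3.5 N and distance of each of box_b_center, box_c_center from where it was at the start of the episode below 0.03 m and angle between the z axis of each of box_b, box_c and the z axis of lane_left, either way round below 0.2 rad) or (x of box_b_center in the frame of tray between -0.065 and 0.065 m and y of box_b_center in the frame of tray between -0.05 and 0.05 m and z of box_b_center in the frame of tray below 0.046 m and angle between box_b_center's own z axis and vertical below 0.12 rad and linear speed of each of box_b, box_a, box_c below 0.02 m/s and contact force between box_b and tray above 3.5 N and distance of each of box_a_center, box_c_center from where it was at the start of the episode below 0.03 m and angle between the z axis of each of box_a, box_c and the z axis of lane_left, either way round below 0.2 rad) or (x of box_c_center in the frame of tray between -0.065 and 0.065 m and y of box_c_center in the frame of tray between -0.05 and 0.05 m and z of box_c_center in the frame of tray below 0.046 m and angle between box_c_center's own z axis and vertical below 0.12 rad and linear speed of each of box_c, box_a, box_b below 0.02 m/s and contact force between box_c and tray above 3.5 N and distance of each of box_a_center, box_b_center from where it was at the start of the episode below 0.03 m and angle between the z axis of each of box_a, box_b and the z axis of lane_left, either way round below 0.2 rad))); the robot touches nothing.
It fails at once if the mug is moved more than 30 mm (distance of mug from where it was at the start of the episode above 0.03 m).
It fails at once if the tape roll is moved more than 30 mm (distance of tape_roll from where it was at the start of the episode above 0.03 m).
It fails at once if the screwdriver is moved more than 30 mm (distance of screwdriver from where it was at the start of the episode above 0.03 m).
It also fails if it takes over 72 s, if anything falls off the work surface, if the arm or the gripper's body presses on something with over 40 N, if the wrist force passes 120 N, or if a joint passes its speed limit or range.

## Working session

There is one attempt and no reset: what is moved stays moved. The work goes in short steps, Python scripts to look and compute and a tool call to move; the robot and the scene stay as the last step left them, time stands still between calls to the robot, and variables do not carry over. Pictures are saved under pics/ and viewed, about 8 in all and at most 12, crops included, and the job is handed in when it is done.

Besides the shell and the picture viewer there is one more tool, called after "Request:" by a JSON object that holds its "op" and its "data", one argument or row to a line. arm_command: Moves the arm, as the interface text tells. Its arguments: {"type":"object","properties":{"moves":{"type":"array"},"newtons":{"type":"number"}},"required":["moves"]}

```bash
mkdir -p pics; ls; python3 - <<'E'
from station import manip, optics
import cv2,numpy as np,pickle
print(manip.get_obs())
d={}
for n in("scene","top"):
    f=optics.grab_frame(n); d[n]=f; cv2.imwrite(f"pics/{n}0.png",f["image"])
    print(n,f["fx"],f["fy"],f["cx"],f["cy"],np.round(f["R"],3).tolist(),np.round(f["t"],1).tolist())
pickle.dump(d,open("f0.pkl","wb"))
E
```

```text
pics
{'time_s': 0.0, 'joint_pos': array([-1.51171915e+00,  1.04685284e-01,  9.64149634e-02,  1.56391711e+00,
       -1.26410675e-05,  1.35314203e+00]), 'qvel': array([ 0.00216894, -0.00134219,  0.00104784,  0.00141664, -0.00017021,
       -0.00014234]), 'joint_efforts': array([ 4.52125587e-04, -5.56931341e+01,  5.03648257e+01,  1.71596487e-02,
       -3.07850823e-04, -4.87505886e-06]), 'ee_pos': array([ 163.93949553, -576.82017284,  249.50064267]), 'orientation': array([-6.93868014e-04,  9.90442483e-01,  1.37924629e-01,  4.87909246e-05]), 'contact_force': array([-0.24718489, -0.38427031,  0.02075223]), 'ft_torque': array([-0.03602235, -0.0208072 , -0.0035638 ]), 'finger_gap': 85.33974852862637}
scene 491.2483809453827 491.2483809453827 259.12881753540796 186.9396523513964 [[0.873, 0.487, 0.015], [0.399, -0.698, -0.595], [-0.279, 0.525, -0.804]] [-497.1, -159.2, 1632.8]
top 435.22459352113606 435.22459352113606 250.99783208783475 184.85258249892897 [[-0.012, -1.0, -0.005], [-0.993, 0.013, -0.114], [0.114, 0.003, -0.994]] [28.4, 574.6, 1550.8]
```

View pics/top0.png

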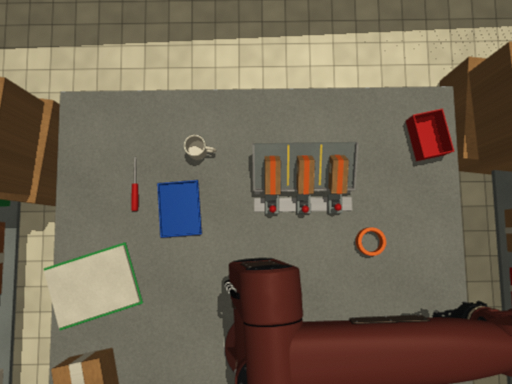

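View pics/scene0.png

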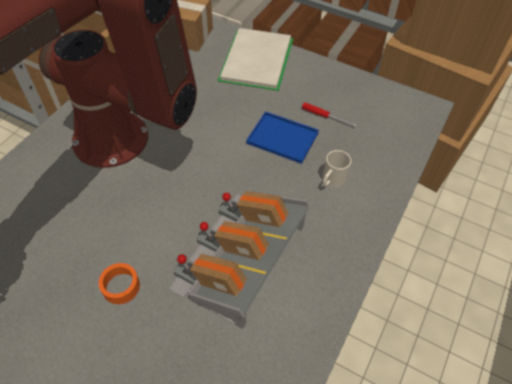

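Top: boxes about (272,175), (305,175), (339,174), red balls at row 208, blue tray (180,209), mug (196,147), tape roll (371,242), screwdriver (135,185). The scene view shows the same objects and the boxes' orange tape tops.

```bash
cat > h.py <<'E'
import numpy as np,cv2
def ray(f,p):
    d=f["R"].T@np.array([(p[0]-f["cx"])/f["fx"],(p[1]-f["cy"])/f["fy"],1.]); return -f["R"].T@f["t"],d/np.linalg.norm(d)
def onz(f,p,z):
    o,d=ray(f,p); return o+d*(z-o[2])/d[2]
def tri(f,p,g,q):
    o1,d1=ray(f,p);o2,d2=ray(g,q)
    s=np.linalg.lstsq(np.c_[d1,-d2],o2-o1,rcond=None)[0]
    a,b=o1+d1*s[0],o2+d2*s[1]; return (a+b)/2,np.linalg.norm(a-b)
def blobs(m,amin,roi=None):
    m=m.astype(np.uint8)
    if roi: z=np.zeros_like(m); x0,y0,x1,y1=roi; z[y0:y1,x0:x1]=1; m=m*z
    n,l,s,c=cv2.connectedComponentsWithStats(m,connectivity=4)
    return [(c[i],s[i],l==i) for i in range(1,n) if s[i][4]>=amin]
def hsv(f):
    return [c.astype(int) for c in cv2.split(cv2.cvtColor(f["image"],cv2.COLOR_BGR2HSV))]
E
python3 - <<'E'
from h import *; import pickle
d=pickle.load(open("f0.pkl","rb")); T,S=d["top"],d["scene"]
for f in(T,S): f["R"]=np.array(f["R"]);f["t"]=np.array(f["t"])
R={}
for n,f,roi in(("top",T,(245,135,365,225)),("scene",S,(150,170,310,320))):
    h,s,v=hsv(f)
    red=((h<4)|(h>174))&(s>170)&(v>70)
    ora=(h>=5)&(h<16)&(s>120)&(v>60)
    R[n]=[sorted(b,key=lambda q:q[0][0]) for b in(blobs(red,8,roi),blobs(ora,40,roi))]
    for k in R[n]: print(n,[(np.round(c,1).tolist(),s.tolist()) for c,s,_ in k])
rt=R["top"][0]; rs=R["scene"][0][::-1]
for a,b in zip(rt,rs): print("ball",*tri(T,a[0],S,b[0]))
h,s,v=hsv(T); b=blobs((h>100)&(h<130)&(s>150),300,(140,160,220,250))[0]
c=cv2.findContours(b[2].astype(np.uint8),0,1)[0][0]; r=cv2.minAreaRect(c)
q=np.array([onz(T,p,15)[:2] for p in cv2.boxPoints(r)]);print("tray",q.mean(0),q.round(0).tolist())
print("mug",onz(T,(196,147),45),"tape",onz(T,(371,242),30))
a=cv2.resize(T["image"][135:220,245:365],None,fx=4,fy=4,interpolation=2)
g=cv2.resize(S["image"][180:325,165:315],None,fx=2,fy=2,interpolation=2)
g=cv2.resize(g,None,fx=340/g.shape[0],fy=340/g.shape[0])[:, :319]
cv2.imwrite("pics/m.png",np.hstack([a,g]))
E
```

```text
top [([272.3, 208.5], [270, 206, 6, 6, 33]), ([304.7, 208.6], [302, 206, 7, 6, 34]), ([337.5, 206.5], [335, 204, 6, 6, 32])]
top [([272.4, 174.3], [265, 156, 16, 39, 352]), ([305.3, 174.2], [297, 155, 17, 40, 391]), ([339.4, 173.9], [332, 155, 15, 39, 352])]
scene [([181.5, 258.5], [178, 255, 8, 8, 52]), ([203.7, 225.9], [200, 223, 8, 7, 43]), ([226.1, 196.3], [223, 193, 7, 8, 41])]
scene [([219.5, 272.1], [192, 255, 54, 39, 980]), ([242.7, 237.2], [215, 222, 53, 37, 913]), ([264.3, 205.7], [238, 192, 49, 34, 803])]
ball [486.62554052 -51.88228303  74.62428394] 2.6723788078314596
ball [ 484.73916266 -166.26282991   72.28193231] 2.095464718877113
ball [ 490.37862118 -281.22046185   76.11319358] 2.2613400758228117
tray [494.35559302 286.48981088] [[589.0, 369.0], [598.0, 219.0], [399.0, 205.0], [391.0, 353.0]]
mug [714.99433286 220.25710695  45.        ] tape [ 363.48140373 -406.54712715   30.        ]
```

View pics/m.png

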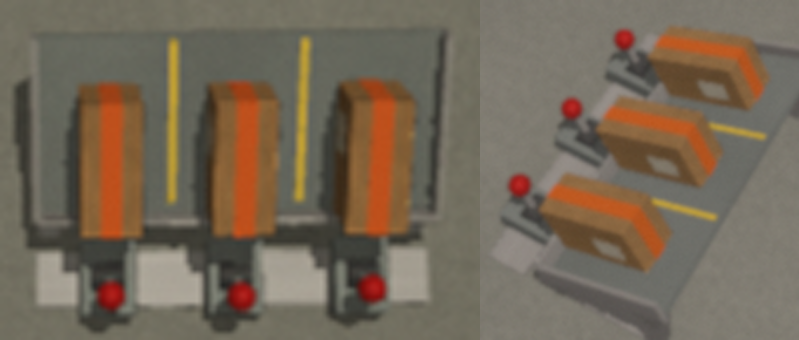

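Montage: box top faces with tape along the slope; low/high top edges at crop rows ≈236/97 in the top view, and in the scene crop the left box's tape ends at ≈(655,42)/(745,58).

```bash
cat >> h.py <<'E'
from scipy.spatial.transform import Rotation as Ro
import json
A=np.radians(25)
def lane_R(psi): # columns lane axes
    return Ro.from_euler('z',psi).as_matrix()@Ro.from_euler('y',-A).as_matrix()
FL=np.diag([1.,-1,-1])
def plan(o,p,R):
    R0=Ro.from_quat(np.roll(o["orientation"],-1)).as_matrix()
    s=R0.T@(np.array(p)-o["ee_pos"]); w=Ro.from_matrix(R0.T@R).as_rotvec()
    print("shift",s.round(1).tolist(),"turn",w.round(3).tolist(),"rows>=",round(max(np.linalg.norm(s)/41.7,np.linalg.norm(w)/.125),1))
E
python3 - <<'E'
from h import *; import pickle
from station import manip
d=pickle.load(open("f0.pkl","rb")); T,S=d["top"],d["scene"]
tp=lambda u,v:(245+u/4-.4,135+v/4-.4); sp=lambda u,v:((u-480)/2.345+165-.3,v/2.345+180-.3)
for lo,hi,l2,h2 in [((113,236),(110,99),(655,42),(745,58)),((245,236),(239,99),(602,110),(700,127)),((380,234),(379,96),(548,185),(648,207))]:
    a,e=tri(T,tp(*lo),S,sp(*l2)); b,e2=tri(T,tp(*hi),S,sp(*h2))
    print(a.round(0),b.round(0),round(e),round(e2),np.linalg.norm(a-b).round(0),np.degrees(np.arctan2(b[2]-a[2],b[0]-a[0])).round(0),"yaw",((b-a)[1]/(b-a)[0]).round(3))
    n=lane_R(0)[:,2]; print(" centre",((a+b)/2-35*n).round(0))
# yellow line yaw on slope; plane z irrelevant for a line: use height guess of slope
for (u,v),(u2,v2) in [((171,200),(174,40)),((300,198),(306,40))]:
    p=onz(T,tp(u,v),60);q=onz(T,tp(u2,v2),115);print("line yaw",((q-p)[1]/(q-p)[0]).round(3),p.round(0),q.round(0))
E
```

```text
[535. -54. 105.] [649. -51. 149.] 1 4 123.0 21.0 yaw 0.033
 centre [607. -53.  96.]
[ 533. -168.  110.] [ 649. -158.  153.] 2 7 124.0 20.0 yaw 0.085
 centre [ 605. -163.  100.]
[ 534. -282.  117.] [ 650. -274.  162.] 2 11 125.0 21.0 yaw 0.073
 centre [ 607. -278.  108.]
line yaw -0.009 [ 571. -109.   60.] [ 705. -110.  115.]
line yaw -0.006 [ 571. -224.   60.] [ 703. -225.  115.]
```

```bash
python3 - <<'E'
from h import *; from station import manip
plan(manip.get_obs(),[543,-52,233],lane_R(0)@FL)
E
```

```text
shift [508.0, -401.3, 17.2] turn [-0.062, 0.433, 0.272] rows>= 15.5
```

Request:
{"op": "arm_command", "data": {
  "moves": [
    [1,[60,-50,0],[-0.01,0.055,0.034]],
    [1,[125,-100,4],[-0.015,0.11,0.07]],
    [1,[190,-150,6],[-0.02,0.16,0.1]],
    [1,[255,-200,8],[-0.03,0.22,0.136]],
    [1,[320,-250,10],[-0.04,0.27,0.17]],
    [1,[380,-300,13],[-0.045,0.32,0.2]],
    [1,[445,-350,15],[-0.054,0.38,0.24]],
    [1,[508,-401,17],[-0.062,0.433,0.272]]
  ],
  "newtons": 70
}}

```text
time_s: 0.77
ee_pos: [360.0, -305.6, 241.4]
orientation: [0.0, 0.976, -0.001, 0.218]
contact_force: [0.4, 0.2, 0.8]
finger_gap: 85.3
```

```bash
python3 - <<'E'
from h import *; from station import manip
plan(manip.get_obs(),[543,-52,233],lane_R(0)@FL)
E
```

```text
shift [161.6, -254.0, 85.1] turn [0.001, -0.002, -0.002] rows>= 7.5
```

Request:
{"op": "arm_command", "data": {
  "moves": [
    [1,[162,-254,85],[0,0,0]],
    [1,[162,-254,85],[0,0,0]],
    [1,[162,-254,85],[0,0,0]],
    [1,[162,-254,85],[0,0,0]],
    [1,[162,-254,85],[0,0,0]],
    [1,[162,-254,85],[0,0,0]],
    [1,[162,-254,85],[0,0,0]],
    [1,[162,-254,85],[0,0,0]]
  ]
}}

```text
time_s: 1.43
ee_pos: [543.3, -49.2, 232.6]
orientation: [0.0, 0.976, 0.002, 0.217]
contact_force: [-0.7, 0.2, 0.2]
finger_gap: 85.7
```

```bash
python3 - <<'E'
from h import *; from station import manip,optics; import pickle
o=manip.get_obs(); f=optics.grab_frame("wrist"); pickle.dump((o,f),open("w1.pkl","wb"))
cv2.imwrite("pics/w1.png",f["image"]); print(o["time_s"],o["ee_pos"],o["orientation"],o["contact_force"],f["hand_eye"],f["fx"])
plan(o,[543,-52,233],lane_R(0)@FL)
E
```

```text
1.4333 [543.26178259 -49.24154763 232.61600646] [2.09905297e-04 9.76242969e-01 1.59631746e-03 2.16672732e-01] [-0.66072073  0.23347866  0.23831188] [[-1.10426232e-03 -9.63741341e-01 -2.66835919e-01  6.78896471e+01]
 [ 9.99999384e-01 -1.09336685e-03 -1.89400285e-04  4.76596574e-01]
 [-1.09216663e-04 -2.66835963e-01  9.63741955e-01 -1.23101501e+02]
 [ 0.00000000e+00  0.00000000e+00  0.00000000e+00  1.00000000e+00]] 280.8996840425989
shift [-0.1, 2.8, -0.5] turn [-0.0, -0.0, 0.003] rows>= 0.1
```

View pics/w1.png

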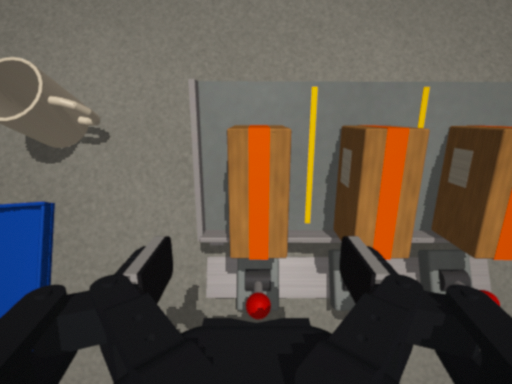

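Wrist view: left box's top face spans columns 228–290, rows 127–258, red ball at (258,305), mug far left, neighbours to the right. PnP on its corners.

```bash
python3 - <<'E'
from h import *; import pickle
o,f=pickle.load(open("w1.pkl","rb"))
h,s,v=hsv(f); m=(h>4)&(h<24)&(s>90)&(v>60)
for r in (124,126,128,130,133,140,190,240,250,255,257,259,261):
    c=np.where(m[r,205:310])[0]+205; t=np.where(m[r,205:310]&(s[r,205:310]>215))[0]+205
    print(r,(c.min(),c.max(),len(c)) if len(c) else None, int(f["image"][r,240].sum()), int(f["image"][r,282].sum()),(t.min(),t.max()) if len(t) else None)
K=np.array([[f["fx"],0,f["cx"]],[0,f["fy"],f["cy"]],[0,0,1]])
P=np.array([[-60,27,35],[-60,-27,35],[60,27,35],[60,-27,35]],float)
H=np.array(f["hand_eye"]);R0=Ro.from_quat(np.roll(o["orientation"],-1)).as_matrix()
for q in ([[229.5,258],[288,258],[228,128.5],[291,128.5]],[[229.5,258],[288,258],[228,126.5],[291,126.5]]):
    ok,rv,tv=cv2.solvePnP(P,np.array(q,float),K,None)
    Rc=cv2.Rodrigues(rv)[0]; X=R0@(H[:3,:3]@tv.ravel()+H[:3,3])+o["ee_pos"]; RW=R0@H[:3,:3]@Rc
    e=cv2.projectPoints(P,rv,tv,K,None)[0][:,0]-q
    print(X.round(1),Ro.from_matrix(lane_R(0).T@RW).as_rotvec().round(3),np.abs(e).max().round(1))
E
```

```text
124 (np.int64(251), np.int64(309), 17) 320 337 None
126 (np.int64(233), np.int64(309), 53) 253 266 (np.int64(249), np.int64(268))
128 (np.int64(228), np.int64(309), 63) 282 277 (np.int64(248), np.int64(269))
130 (np.int64(227), np.int64(309), 65) 309 299 (np.int64(248), np.int64(269))
133 (np.int64(227), np.int64(309), 65) 307 295 (np.int64(248), np.int64(269))
140 (np.int64(227), np.int64(308), 65) 313 298 (np.int64(248), np.int64(269))
190 (np.int64(228), np.int64(306), 63) 313 289 (np.int64(248), np.int64(268))
240 (np.int64(229), np.int64(287), 59) 313 313 (np.int64(249), np.int64(268))
250 (np.int64(229), np.int64(287), 59) 304 314 (np.int64(249), np.int64(267))
255 (np.int64(230), np.int64(286), 57) 306 302 (np.int64(249), np.int64(267))
257 (np.int64(231), np.int64(285), 55) 270 338 (np.int64(249), np.int64(267))
259 (np.int64(248), np.int64(268), 21) 217 498 None
261 None 218 521 None
[603.9 -52.4  89.7] [ 0.004  0.056 -0.001] 0.8
[603.8 -52.4  91.2] [ 0.004  0.089 -0.001] 0.4
```

```bash
python3 - <<'E'
from h import *; from station import manip
plan(manip.get_obs(),[600,-52.4,100],lane_R(0)@FL)
E
```

```text
shift [-5.2, 4.7, 143.6] turn [-0.002, -0.0, 0.004] rows>= 3.4
```

Request:
{"op": "arm_command", "data": {
  "moves": [
    [1,[-5,4.7,35],[0,0,0.004]],
    [1,[-5,4.7,70],[0,0,0.004]],
    [1,[-5,4.7,100],[0,0,0.004]],
    [1,[-5,4.7,125],[0,0,0.004]],
    [1,[-5,4.7,143],[0,0,0.004]],
    [1,[-5,4.7,143],[0,0,0.004]]
  ]
}}

```text
time_s: 1.98
ee_pos: [595.9, -57.2, 95.9]
orientation: [-0.001, 0.977, -0.002, 0.213]
contact_force: [-1.1, 0.3, -0.3]
finger_gap: 85.6
```

Request:
{"op": "arm_command", "data": {
  "moves": [
    [-1,[0,0,0],[0,0,0]],
    [-1,[0,0,0],[0,0,0]],
    [-1,[0,0,0],[0,0,0]],
    [-1,[0,0,0],[0,0,0]],
    [-1,[0,0,0],[0,0,0]],
    [-1,[0,0,0],[0,0,0]],
    [-1,[0,0,0],[0,0,0]],
    [-1,[0,0,0],[0,0,0]]
  ]
}}

```text
time_s: 2.65
ee_pos: [598.5, -58.6, 103.4]
orientation: [0.001, 0.976, -0.002, 0.218]
contact_force: [-6.2, -0.3, 7.8]
finger_gap: 53.5
```

Request:
{"op": "arm_command", "data": {
  "moves": [
    [-1,[0,0,-8],[0,0,0]],
    [-1,[0,0,-20],[0,0,0]],
    [-1,[0,0,-35],[0,0,0]],
    [-1,[0,0,-42],[0,0,0]],
    [-1,[0,0,-42],[0,0,0]],
    [-1,[0,0,-42],[0,0,0]],
    [-1,[0,0,-42],[0,0,0]],
    [-1,[0,0,-42],[0,0,0]]
  ]
}}

```text
time_s: 3.32
ee_pos: [579.7, -57.9, 138.1]
orientation: [0.0, 0.976, -0.002, 0.216]
contact_force: [0.1, -0.9, -1.6]
finger_gap: 53.3
```

```bash
python3 - <<'E'
from h import *; from station import manip,optics; import pickle
o=manip.get_obs(); f=optics.grab_frame("wrist");g=optics.grab_frame("scene"); o2=manip.get_obs()
for q in(o,o2): print(q["time_s"],q["ee_pos"].round(1),q["contact_force"].round(2),q["ft_torque"].round(2),q["finger_gap"])
a=g["image"][150:330,150:350]; cv2.imwrite("pics/l1.png",np.hstack([cv2.resize(a,(400,360)),cv2.resize(f["image"],(400,300))if 0 else cv2.resize(f["image"],(400,360))]))
E
```

```text
3.3167 [579.7 -57.9 138.1] [ 0.11 -0.94 -1.58] [-0.03  0.69 -0.02] 53.31055963568992
3.4167 [579.8 -57.9 138.2] [-0.13 -0.49 -1.83] [-0.03  0.48 -0.06] 53.65377401729821
```

View pics/l1.png

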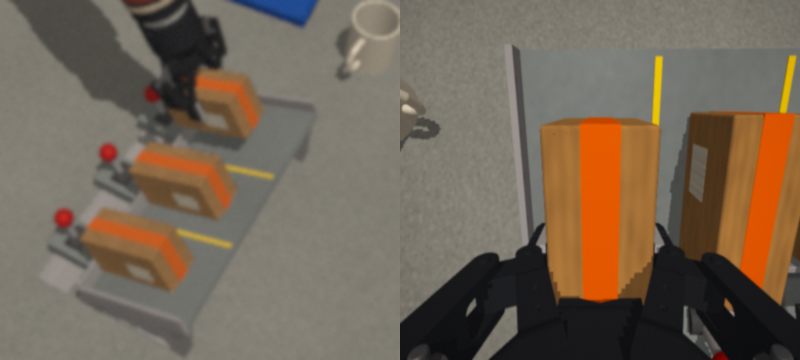

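Left box is light (~1.7 N), held clear and aligned. Put it back, 5 mm left to undo the shift.

Request:
{"op": "arm_command", "data": {
  "moves": [
    [-1,[0,-5,8],[0,0,0]],
    [-1,[0,-5,18],[0,0,0]],
    [-1,[0,-5,28],[0,0,0]],
    [-1,[0,-5,35],[0,0,0]],
    [-1,[0,-5,40],[0,0,0]],
    [-1,[0,-5,40],[0,0,0]],
    [-1,[0,-5,40],[0,0,0]]
  ]
}}

```text
time_s: 4.0
ee_pos: [600.6, -53.7, 110.1]
orientation: [0.002, 0.975, -0.001, 0.221]
contact_force: [-35.1, 4.9, 50.6]
finger_gap: 53.4
```

Request:
{"op": "arm_command", "data": {
  "moves": [
    [0.2,[0,0,0],[0,0,0]],
    [0.5,[0,0,0],[0,0,0]],
    [1,[0,0,0],[0,0,0]],
    [1,[0,0,0],[0,0,0]],
    [1,[0,0,0],[0,0,0]],
    [1,[0,0,0],[0,0,0]],
    [1,[0,0,0],[0,0,0]]
  ]
}}

```text
time_s: 4.58
ee_pos: [596.8, -53.0, 102.2]
orientation: [0.0, 0.976, -0.002, 0.216]
contact_force: [-0.3, -0.0, 0.2]
finger_gap: 85.2
```

Request:
{"op": "arm_command", "data": {
  "moves": [
    [1,[0,0,-20],[0,0,0]],
    [1,[0,0,-60],[0,0,0]],
    [1,[0,0,-100],[0,0,0]],
    [1,[0,0,-120],[0,0,0]],
    [1,[0,30,-130],[0,0,0]],
    [1,[0,70,-130],[0,0,0]],
    [1,[0,100,-130],[0,0,0]],
    [1,[0,115,-130],[0,0,0]]
  ]
}}

```text
time_s: 5.25
ee_pos: [541.5, -171.2, 221.0]
orientation: [0.001, 0.976, -0.003, 0.217]
contact_force: [-0.0, 1.0, 0.1]
finger_gap: 85.7
```

Request:
{"op": "arm_command", "data": {
  "moves": [
    [1,[0,0,0],[0,0,0]],
    [1,[0,0,0],[0,0,0]],
    [1,[0,0,0],[0,0,0]],
    [1,[0,0,0],[0,0,0]]
  ]
}}

```text
time_s: 5.58
ee_pos: [541.8, -166.8, 220.7]
orientation: [0.0, 0.976, -0.001, 0.216]
contact_force: [0.1, 0.5, -0.2]
finger_gap: 85.4
```

```bash
python3 - <<'E'
from h import *; from station import manip,optics; import pickle
o=manip.get_obs(); f=optics.grab_frame("wrist"); pickle.dump((o,f),open("w2.pkl","wb"))
cv2.imwrite("pics/w2.png",f["image"]); print(o["time_s"],o["ee_pos"].round(1),o["contact_force"].round(1))
plan(o,[600,-167.4,100],lane_R(0)@FL)
E
```

```text
5.5833 [ 541.8 -166.8  220.7] [ 0.1  0.5 -0.2]
shift [1.8, 0.4, 134.0] turn [0.001, 0.0, -0.002] rows>= 3.2
```

View pics/w2.png

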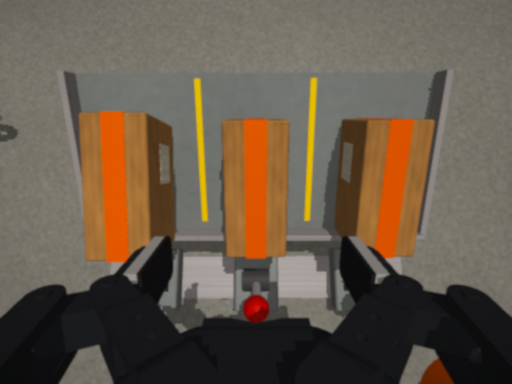

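Wrist view: left box (80–173, rows 112–262) looks longer than the right one (119–258), maybe its low end rode up on the lip (50 N seen on lowering). Check by PnP and a scene crop.

```bash
python3 - <<'E'
from h import *; import pickle; from station import optics
o,f=pickle.load(open("w2.pkl","rb"))
K=np.array([[f["fx"],0,f["cx"]],[0,f["fy"],f["cy"]],[0,0,1]])
H=np.array(f["hand_eye"]);R0=Ro.from_quat(np.roll(o["orientation"],-1)).as_matrix()
h,s,v=hsv(f)
for b in blobs((h>4)&(h<12)&(s>215)&(v>120),300,(60,90,450,290)):
    ys,xs=np.where(b[2]); r0,r1=ys.min(),ys.max()
    e=lambda r:(xs[ys==r].min(),xs[ys==r].max())
    print("tape",r0,r1,e(r0+10),e((r0+r1)//2),e(r1-10))
P=np.array([[-60,27,35],[-60,-27,35],[60,27,35],[60,-27,35]],float)
for n,q in(("L",[[86,262],[148.5,262],[80,113],[148,113]]),("M",[[224,257.5],[286,257.5],[222,121],[289,121]]),("R",[[363,257],[413,256],[366,121],[434,121]])):
    ok,rv,tv=cv2.solvePnP(P,np.array(q,float),K,None); Rc=cv2.Rodrigues(rv)[0]
    X=R0@(H[:3,:3]@tv.ravel()+H[:3,3])+o["ee_pos"]
    e=cv2.projectPoints(P,rv,tv,K,None)[0][:,0]-q
    print(n,X.round(1),Ro.from_matrix(lane_R(0).T@R0@H[:3,:3]@Rc).as_rotvec().round(3),np.abs(e).max().round(1))
g=optics.grab_frame("scene"); d=pickle.load(open("f0.pkl","rb"))["scene"]
cv2.imwrite("pics/s2.png",np.hstack([cv2.resize(i["image"][170:310,170:310],(390,390),interpolation=2) for i in(d,g)]))
E
```

```text
tape 119 257 (np.int64(391), np.int64(410)) (np.int64(384), np.int64(401)) (np.int64(377), np.int64(393))
tape 176 256 (np.int64(248), np.int64(262)) (np.int64(247), np.int64(264)) (np.int64(247), np.int64(263))
tape 207 261 (np.int64(107), np.int64(111)) (np.int64(108), np.int64(120)) (np.int64(108), np.int64(126))
L [599.8 -55.7 104.3] [-0.041  0.204 -0.009] 1.2
M [ 603.6 -166.7   91.5] [ 0.005  0.042 -0.007] 1.2
R [ 604.3 -284.3   88.8] [0.072 0.033 0.019] 3.9
```

View pics/s2.png

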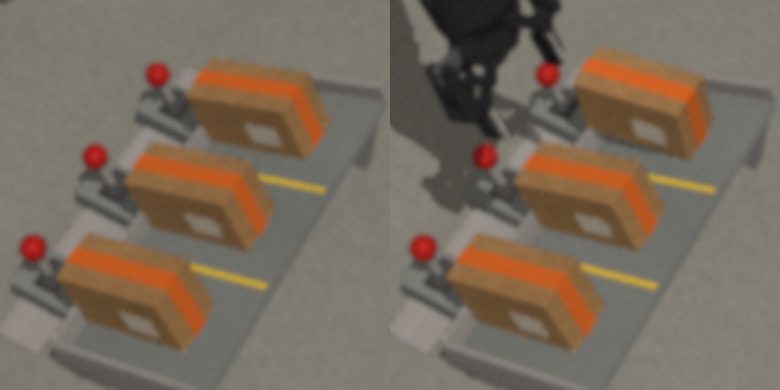

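Scene crop confirms it: the left box (right panel, top) has its low end up on the lip. I'll regrip it at its present tilt, move it up-slope and re-lay it.

```bash
python3 - <<'E'
from h import *; from station import manip
Rb=lane_R(0)@Ro.from_euler('y',.17).as_matrix(); o=manip.get_obs()
n=Rb[:,2]; g=np.array([597.,-55,114])
plan(o,g+70*n,Rb@FL)
o["ee_pos"]=g+70*n;o["orientation"]=np.roll(Ro.from_matrix(Rb@FL).as_quat(),1); 
plan(o,g,Rb@FL)
E
```

```text
shift [16.5, -112.0, 51.0] turn [0.001, -0.17, -0.002] rows>= 3.0
shift [0.0, 0.0, 70.0] turn [0.0, -0.0, 0.0] rows>= 1.7
```

Request:
{"op": "arm_command", "data": {
  "moves": [
    [1,[4,-35,0],[0,-0.05,0]],
    [1,[8,-70,0],[0,-0.1,0]],
    [1,[12,-100,10],[0,-0.15,0]],
    [1,[16.5,-112,30],[0,-0.17,0]],
    [1,[16.5,-112,51],[0,-0.17,0]],
    [1,[16.5,-112,51],[0,-0.17,0]],
    [1,[16.5,-112,51],[0,-0.17,0]],
    [1,[16.5,-112,51],[0,-0.17,0]]
  ]
}}

```text
time_s: 6.35
ee_pos: [578.4, -56.0, 182.3]
orientation: [0.0, 0.991, -0.002, 0.133]
contact_force: [0.3, -1.0, 1.1]
finger_gap: 85.7
```

Request:
{"op": "arm_command", "data": {
  "moves": [
    [1,[0,0,25],[0,0,0]],
    [1,[0,0,50],[0,0,0]],
    [1,[0,0,70],[0,0,0]],
    [1,[0,0,70],[0,0,0]],
    [1,[0,0,70],[0,0,0]],
    [1,[0,0,70],[0,0,0]]
  ]
}}

```text
time_s: 6.85
ee_pos: [597.5, -56.7, 116.3]
orientation: [0.001, 0.991, -0.002, 0.134]
contact_force: [-0.6, -0.0, 0.6]
finger_gap: 85.7
```

Request:
{"op": "arm_command", "data": {
  "moves": [
    [-1,[0,0,0],[0,0,0]],
    [-1,[0,0,0],[0,0,0]],
    [-1,[0,0,0],[0,0,0]],
    [-1,[0,0,0],[0,0,0]],
    [-1,[0,0,0],[0,0,0]],
    [-1,[0,0,0],[0,0,0]],
    [-1,[0,0,0],[0,0,0]],
    [-1,[0,0,0],[0,0,0]]
  ]
}}

```text
time_s: 7.52
ee_pos: [597.5, -56.5, 115.7]
orientation: [0.001, 0.991, -0.002, 0.133]
contact_force: [-3.7, -0.5, 6.9]
finger_gap: 53.3
```

Request:
{"op": "arm_command", "data": {
  "moves": [
    [-1,[0,0,-10],[0,0,0]],
    [-1,[0,0,-25],[0,0,0]],
    [-1,[0,0,-30],[0,0.05,0]],
    [-1,[0,0,-30],[0,0.1,0]],
    [-1,[0,0,-30],[0,0.17,0]],
    [-1,[0,0,-30],[0,0.17,0]],
    [-1,[0,0,-30],[0,0.17,0]],
    [-1,[0,0,-30],[0,0.17,0]]
  ]
}}

```text
time_s: 8.18
ee_pos: [589.5, -56.4, 144.1]
orientation: [0.001, 0.976, -0.002, 0.216]
contact_force: [0.8, 0.1, -2.3]
finger_gap: 53.2
```

```bash
python3 - <<'E'
from h import *; from station import manip,optics; import pickle
o=manip.get_obs(); f=optics.grab_frame("wrist")
cv2.imwrite("pics/w3.png",f["image"]); print(o["time_s"],o["ee_pos"].round(1),o["contact_force"].round(1),o["finger_gap"])
plan(o,[607,-52.4,103.5],lane_R(0)@FL)
E
```

```text
8.1833 [589.5 -56.4 144.1] [ 0.8  0.1 -2.3] 53.240763970342066
shift [-1.2, -4.1, 44.2] turn [0.002, 0.001, -0.003] rows>= 1.1
```

View pics/w3.png

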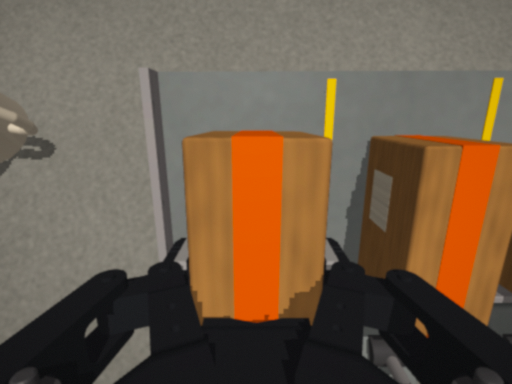

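Box (in hand) sits square and centred on the TCP; lower it gently, ~10 mm up-slope of the lip, feeling for contact.

Request:
{"op": "arm_command", "data": {
  "moves": [
    [-1,[2,-4,12],[0,0,0]],
    [-1,[2,-4,22],[0,0,0]],
    [-1,[2,-4,30],[0,0,0]],
    [-1,[2,-4,32],[0,0,0]],
    [-1,[2,-4,32],[0,0,0]],
    [-1,[2,-4,32],[0,0,0]]
  ]
}}

```text
time_s: 8.73
ee_pos: [604.4, -52.2, 114.6]
orientation: [0.0, 0.976, -0.002, 0.216]
contact_force: [0.7, 0.1, -1.8]
finger_gap: 53.3
```

Request:
{"op": "arm_command", "data": {
  "moves": [
    [-1,[0,0,2],[0,0,0]],
    [-1,[0,0,3],[0,0,0]],
    [-1,[0,0,3],[0,0,0]]
  ]
}}

```text
time_s: 8.98
ee_pos: [605.8, -52.3, 112.1]
orientation: [0.001, 0.976, -0.002, 0.216]
contact_force: [-0.3, -0.1, -1.4]
finger_gap: 53.2
```

Request:
{"op": "arm_command", "data": {
  "moves": [
    [-1,[0,0,1],[0,0,0]],
    [-1,[0,0,3],[0,0,0]],
    [-1,[0,0,3],[0,0,0]]
  ]
}}

```text
time_s: 9.23
ee_pos: [607.1, -52.3, 109.8]
orientation: [0.001, 0.976, -0.002, 0.216]
contact_force: [-4.4, 0.5, 0.8]
finger_gap: 53.4
```

Request:
{"op": "arm_command", "data": {
  "moves": [
    [-1,[0,0,1],[0,0,0]],
    [-1,[0,0,2],[0,0,0]],
    [-1,[0,0,2],[0,0,0]]
  ]
}}

```text
time_s: 9.48
ee_pos: [607.3, -52.3, 108.6]
orientation: [0.001, 0.976, -0.002, 0.216]
contact_force: [-21.7, 1.3, 15.7]
finger_gap: 53.1
```

Request:
{"op": "arm_command", "data": {
  "moves": [
    [-1,[0,0,-1.5],[0,0,0]],
    [-1,[0,0,-1.5],[0,0,0]],
    [0.2,[0,0,-1.5],[0,0,0]],
    [0.5,[0,0,-1.5],[0,0,0]],
    [1,[0,0,-1.5],[0,0,0]],
    [1,[0,0,-1.5],[0,0,0]],
    [1,[0,0,-1.5],[0,0,0]],
    [1,[0,0,-1.5],[0,0,0]]
  ]
}}

```text
time_s: 10.15
ee_pos: [607.3, -52.2, 109.0]
orientation: [0.0, 0.976, -0.002, 0.216]
contact_force: [-0.2, -0.8, -0.2]
finger_gap: 85.6
```

Request:
{"op": "arm_command", "data": {
  "moves": [
    [1,[0,0,-30],[0,0,0]],
    [1,[0,0,-65],[0,0,0]],
    [1,[0,0,-95],[0,0,0]],
    [1,[0,30,-115],[0,0,0]],
    [1,[0,70,-120],[0,0,0]],
    [1,[0,100,-120],[0,0,0]],
    [1,[0,115,-120],[0,0,0]],
    [1,[0,115,-120],[0,0,0]]
  ]
}}

```text
time_s: 10.82
ee_pos: [555.9, -170.2, 217.8]
orientation: [0.001, 0.976, -0.003, 0.216]
contact_force: [0.7, 0.2, -0.8]
finger_gap: 85.6
```

```bash
python3 - <<'E'
from h import *; from station import manip,optics; import pickle
o=manip.get_obs(); f=optics.grab_frame("wrist"); g=optics.grab_frame("scene")
pickle.dump((o,f),open("w4.pkl","wb"))
cv2.imwrite("pics/w4.png",np.hstack([f["image"],cv2.resize(g["image"][170:310,170:275],(288,384),interpolation=2)])); print(o["time_s"],o["ee_pos"].round(1),o["contact_force"].round(1))
E
```

```text
10.8167 [ 555.9 -170.2  217.8] [ 0.7  0.2 -0.8]
```

View pics/w4.png

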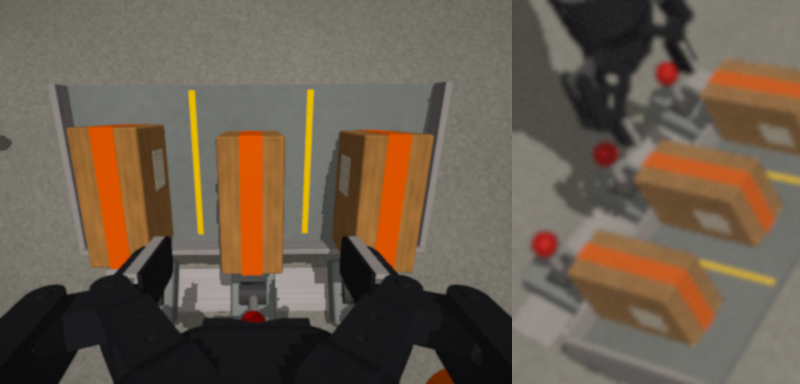

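Left box now lies flat again, ~6 px (≈5 mm) up-slope, boxes' top faces of equal length. Now the middle lane.

```bash
python3 - <<'E'
from h import *; from station import manip
plan(manip.get_obs(),[599,-166.8,98],lane_R(0)@FL)
E
```

```text
shift [-11.3, -0.6, 126.5] turn [0.002, 0.001, -0.005] rows>= 3.0
```

Request:
{"op": "arm_command", "data": {
  "moves": [
    [1,[-6,0,30],[0,0,0]],
    [1,[-11,0,60],[0,0,0]],
    [1,[-11,0,90],[0,0,0]],
    [1,[-11,0,112],[0,0,0]],
    [1,[-11,0,126],[0,0,0]],
    [1,[-11,0,126],[0,0,0]],
    [1,[-11,0,126],[0,0,0]],
    [1,[-11,0,126],[0,0,0]]
  ],
  "newtons": 90
}}

```text
time_s: 11.58
ee_pos: [599.7, -166.7, 100.2]
orientation: [0.001, 0.976, -0.001, 0.217]
contact_force: [0.3, -0.4, 1.4]
finger_gap: 85.6
```

Request:
{"op": "arm_command", "data": {
  "moves": [
    [-1,[0,0,0],[0,0,0]],
    [-1,[0,0,0],[0,0,0]],
    [-1,[0,0,0],[0,0,0]],
    [-1,[0,0,0],[0,0,0]],
    [-1,[0,0,0],[0,0,0]],
    [-1,[0,0,0],[0,0,0]],
    [-1,[0,0,0],[0,0,0]],
    [-1,[0,0,0],[0,0,0]]
  ]
}}

```text
time_s: 12.25
ee_pos: [599.8, -167.6, 100.5]
orientation: [0.001, 0.976, -0.002, 0.217]
contact_force: [-4.9, 0.8, 7.5]
finger_gap: 53.0
```

Request:
{"op": "arm_command", "data": {
  "moves": [
    [-1,[0,0,-8],[0,0,0]],
    [-1,[0,0,-18],[0,0,0]],
    [-1,[0,0,-30],[0,0,0]],
    [-1,[0,0,-38],[0,0,0]],
    [-1,[0,0,-40],[0,0,0]],
    [-1,[0,0,-40],[0,0,0]],
    [-1,[0,0,-40],[0,0,0]],
    [-1,[0,0,-40],[0,0,0]]
  ]
}}

```text
time_s: 12.92
ee_pos: [582.1, -166.9, 134.1]
orientation: [0.0, 0.976, -0.002, 0.216]
contact_force: [0.1, -0.3, -2.4]
finger_gap: 53.0
```

```bash
python3 - <<'E'
from h import *; from station import manip,optics; import pickle
o=manip.get_obs(); f=optics.grab_frame("wrist"); o2=manip.get_obs(); pickle.dump((o,f),open("w5.pkl","wb"))
for q in(o,o2): print(q["time_s"],q["ee_pos"].round(1),q["contact_force"].round(2),q["ft_torque"].round(2),q["finger_gap"])
h,s,v=hsv(f); m=(h>4)&(h<12)&(s>200)&(v>100)
for b in blobs(m,500,(180,90,330,330)): print(b[1]); ys,xs=np.where(b[2]); print([(r,xs[ys==r].min(),xs[ys==r].max()) for r in range(b[1][1],b[1][1]+b[1][3],12)])
E
```

```text
12.9167 [ 582.1 -166.9  134.1] [ 0.08 -0.25 -2.4 ] [-0.01  0.61  0.01] 53.00253577470261
12.9667 [ 582.2 -166.8  134.1] [ 0.06  0.4  -2.34] [-0.05  0.58 -0.01] 53.161165850020815
```

Middle is light too (~2.4 N). Lower it 5 mm up-slope, feeling for contact.

Request:
{"op": "arm_command", "data": {
  "moves": [
    [-1,[6,0,12],[0,0,0]],
    [-1,[6,0,24],[0,0,0]],
    [-1,[6,0,32],[0,0,0]],
    [-1,[6,0,35],[0,0,0]],
    [-1,[6,0,35],[0,0,0]],
    [-1,[6,0,35],[0,0,0]]
  ]
}}

```text
time_s: 13.47
ee_pos: [602.5, -167.0, 105.7]
orientation: [0.0, 0.976, -0.002, 0.216]
contact_force: [0.4, 0.3, -1.0]
finger_gap: 53.1
```

Request:
{"op": "arm_command", "data": {
  "moves": [
    [-1,[0,0,1],[0,0,0]],
    [-1,[0,0,2],[0,0,0]],
    [-1,[0,0,2],[0,0,0]]
  ]
}}

```text
time_s: 13.72
ee_pos: [603.6, -167.3, 104.4]
orientation: [0.001, 0.976, -0.002, 0.217]
contact_force: [0.6, 0.1, -2.3]
finger_gap: 53.2
```

Request:
{"op": "arm_command", "data": {
  "moves": [
    [-1,[0,0,1],[0,0,0]],
    [-1,[0,0,2],[0,0,0]],
    [-1,[0,0,2],[0,0,0]]
  ]
}}

```text
time_s: 13.97
ee_pos: [604.4, -167.3, 102.6]
orientation: [0.001, 0.976, -0.002, 0.216]
contact_force: [-2.7, 0.2, 1.3]
finger_gap: 52.7
```

Request:
{"op": "arm_command", "data": {
  "moves": [
    [-1,[0,0,0.5],[0,0,0]],
    [-1,[0,0,1],[0,0,0]],
    [-1,[0,0,1],[0,0,0]]
  ]
}}

```text
time_s: 14.22
ee_pos: [604.4, -167.3, 102.5]
orientation: [0.001, 0.976, -0.002, 0.216]
contact_force: [-17.6, 3.3, 15.0]
finger_gap: 53.2
```

Request:
{"op": "arm_command", "data": {
  "moves": [
    [-1,[0,0,-1],[0,0,0]],
    [-1,[0,0,-1],[0,0,0]],
    [0.2,[0,0,-1],[0,0,0]],
    [0.5,[0,0,-1],[0,0,0]],
    [1,[0,0,-1],[0,0,0]],
    [1,[0,0,-1],[0,0,0]],
    [1,[0,0,-1],[0,0,0]],
    [1,[0,0,-1],[0,0,0]]
  ]
}}

```text
time_s: 14.88
ee_pos: [604.4, -167.2, 102.2]
orientation: [0.0, 0.976, -0.002, 0.216]
contact_force: [-0.3, -0.5, 0.0]
finger_gap: 85.3
```

Request:
{"op": "arm_command", "data": {
  "moves": [
    [1,[0,0,-30],[0,0,0]],
    [1,[0,0,-65],[0,0,0]],
    [1,[0,0,-95],[0,0,0]],
    [1,[0,30,-115],[0,0,0]],
    [1,[0,70,-120],[0,0,0]],
    [1,[0,100,-120],[0,0,0]],
    [1,[0,114,-120],[0,0,0]],
    [1,[0,114,-120],[0,0,0]]
  ]
}}

```text
time_s: 15.55
ee_pos: [552.8, -284.2, 211.0]
orientation: [0.001, 0.976, -0.003, 0.216]
contact_force: [-0.2, 0.3, -1.0]
finger_gap: 85.4
```

Request:
{"op": "arm_command", "data": {
  "moves": [
    [1,[0,0,0],[0,0,0]],
    [1,[0,0,0],[0,0,0]]
  ]
}}

```text
time_s: 15.72
ee_pos: [553.2, -280.2, 210.7]
orientation: [0.0, 0.976, -0.002, 0.216]
contact_force: [0.4, -0.2, -0.3]
finger_gap: 85.2
```

```bash
python3 - <<'E'
from h import *; from station import manip,optics; import pickle
o=manip.get_obs(); f=optics.grab_frame("wrist"); g=optics.grab_frame("scene")
pickle.dump((o,f),open("w6.pkl","wb"))
cv2.imwrite("pics/w6.png",np.hstack([f["image"],cv2.resize(g["image"][170:310,170:275],(288,384),interpolation=2)])); print(o["time_s"],o["ee_pos"].round(1),o["contact_force"].round(1))
plan(o,[599,-281.5,98],lane_R(0)@FL)
E
```

```text
15.7167 [ 553.2 -280.2  210.7] [ 0.4 -0.2 -0.3]
shift [-6.1, 1.2, 121.5] turn [0.001, 0.001, -0.003] rows>= 2.9
```

View pics/w6.png

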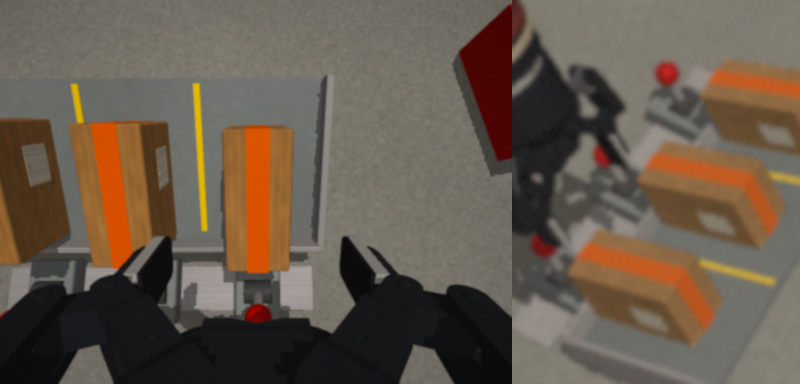

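Middle box is flat in place; right box under the gripper at columns 224–291, rows 126–271. Grip and lift it.

Request:
{"op": "arm_command", "data": {
  "moves": [
    [1,[-3,1,30],[0,0,0]],
    [1,[-6,1,60],[0,0,0]],
    [1,[-6,1,90],[0,0,0]],
    [1,[-6,1,110],[0,0,0]],
    [1,[-6,1,121],[0,0,0]],
    [1,[-6,1,121],[0,0,0]],
    [1,[-6,1,121],[0,0,0]],
    [1,[-6,1,121],[0,0,0]]
  ],
  "newtons": 100
}}

```text
time_s: 16.48
ee_pos: [599.4, -282.5, 100.8]
orientation: [0.001, 0.976, -0.001, 0.217]
contact_force: [0.1, -0.4, 1.3]
finger_gap: 85.4
```

Request:
{"op": "arm_command", "data": {
  "moves": [
    [-1,[0,0,0],[0,0,0]],
    [-1,[0,0,0],[0,0,0]],
    [-1,[0,0,0],[0,0,0]],
    [-1,[0,0,0],[0,0,0]],
    [-1,[0,0,0],[0,0,0]],
    [-1,[0,0,0],[0,0,0]],
    [-1,[0,0,0],[0,0,0]],
    [-1,[0,0,0],[0,0,0]]
  ]
}}

```text
time_s: 17.15
ee_pos: [599.2, -282.7, 100.5]
orientation: [0.001, 0.976, -0.002, 0.217]
contact_force: [-4.5, 1.7, 6.4]
finger_gap: 52.6
```

Request:
{"op": "arm_command", "data": {
  "moves": [
    [-1,[0,0,-8],[0,0,0]],
    [-1,[0,0,-18],[0,0,0]],
    [-1,[0,0,-30],[0,0,0]],
    [-1,[0,0,-38],[0,0,0]],
    [-1,[0,0,-40],[0,0,0]],
    [-1,[0,0,-40],[0,0,0]],
    [-1,[0,0,-40],[0,0,0]],
    [-1,[0,0,-40],[0,0,0]]
  ]
}}

```text
time_s: 17.82
ee_pos: [581.6, -281.7, 133.9]
orientation: [-0.0, 0.976, -0.002, 0.216]
contact_force: [-0.4, 0.8, -6.0]
finger_gap: 53.0
```

```bash
python3 - <<'E'
from h import *; from station import manip,optics; import pickle
q=manip.get_obs(); f=optics.grab_frame("wrist"); pickle.dump((q,f),open("w7.pkl","wb"))
print(q["time_s"],q["ee_pos"].round(1),q["contact_force"].round(2),q["ft_torque"].round(2),q["finger_gap"])
cv2.imwrite("pics/w7.png",f["image"])
c=np.array([494.4,286.5,19+35+16+70]); psi=np.radians(3.5)
Rd=Ro.from_euler('z',psi).as_matrix()@FL
plan(q,[q["ee_pos"][0]-30,q["ee_pos"][1],250],Rd); plan(q,c,Rd)
E
```

```text
17.8167 [ 581.6 -281.7  133.9] [-0.4   0.76 -6.01] [0.01 0.91 0.02] 53.02111439868727
shift [21.7, 0.0, -117.9] turn [0.013, -0.435, -0.064] rows>= 3.5
shift [-78.7, -567.9, -42.7] turn [0.013, -0.435, -0.064] rows>= 13.8
```

Right box is the heavy one (6.0 N). Carry it to the tray.

```bash
python3 - <<'E'
from h import *; from station import manip
o=manip.get_obs(); Rd=Ro.from_euler('z',.072).as_matrix()@FL
for p in([550,-282,215],[510,-282,260],[500,0,260],[494.4,286.5,260]): plan(o,p,Rd)
E
```

```text
shift [5.4, 0.3, -86.8] turn [0.016, -0.435, -0.075] rows>= 3.5
shift [-11.9, 0.4, -144.5] turn [0.016, -0.435, -0.075] rows>= 3.5
shift [-22.0, -281.5, -148.9] turn [0.016, -0.435, -0.075] rows>= 7.7
shift [-28.1, -568.0, -151.5] turn [0.016, -0.435, -0.075] rows>= 14.1
```

Request:
{"op": "arm_command", "data": {
  "moves": [
    [-1,[0,0,-20],[0,0,0]],
    [-1,[0,0,-50],[0,0,0]],
    [-1,[5,0,-85],[0,-0.07,0]],
    [-1,[-5,0,-120],[0,-0.15,-0.02]],
    [-1,[-12,-15,-144],[0,-0.23,-0.03]],
    [-1,[-12,-40,-146],[0.01,-0.31,-0.05]],
    [-1,[-13,-70,-146],[0.01,-0.38,-0.06]],
    [-1,[-14,-105,-147],[0.016,-0.435,-0.075]]
  ]
}}

```text
time_s: 18.53
ee_pos: [508.0, -177.0, 262.7]
orientation: [0.001, 0.999, 0.036, -0.001]
contact_force: [0.8, 1.8, -6.1]
finger_gap: 53.0
```

```bash
python3 - <<'E'
from h import *; from station import manip
o=manip.get_obs(); Rd=Ro.from_euler('z',.072).as_matrix()@FL
print(o["contact_force"],o["ee_pos"])
for p in([500,0,260],[494.4,286.5,230]): plan(o,p,Rd)
E
```

```text
[ 0.75499534  1.75858851 -6.12116183] [ 508.03240289 -176.95226412  262.73393678]
shift [4.6, -177.1, 2.3] turn [0.002, 0.001, -0.001] rows>= 4.2
shift [19.4, -463.3, 31.7] turn [0.002, 0.001, -0.001] rows>= 11.1
```

Request:
{"op": "arm_command", "data": {
  "moves": [
    [-1,[0,-38,0],[0,0,0]],
    [-1,[2,-76,0],[0,0,0]],
    [-1,[4,-114,1],[0,0,0]],
    [-1,[6,-152,2],[0,0,0]],
    [-1,[8,-190,2],[0,0,0]],
    [-1,[10,-228,3],[0,0,0]],
    [-1,[11,-266,4],[0,0,0]],
    [-1,[12,-304,6],[0,0,0]]
  ]
}}

```text
time_s: 19.2
ee_pos: [497.6, 129.4, 256.1]
orientation: [0.0, 0.999, 0.036, 0.001]
contact_force: [1.6, -0.6, -4.7]
finger_gap: 53.0
```

Request:
{"op": "arm_command", "data": {
  "moves": [
    [-1,[2,-38,0],[0,0,0]],
    [-1,[4,-76,5],[0,0,0]],
    [-1,[6,-110,10],[0,0,0]],
    [-1,[7,-138,18],[0,0,0]],
    [-1,[7,-154,25],[0,0,0]],
    [-1,[7,-159,26],[0,0,0]],
    [-1,[7,-159,26],[0,0,0]],
    [-1,[7,-159,26],[0,0,0]]
  ]
}}

```text
time_s: 19.87
ee_pos: [503.5, 205.6, 230.3]
orientation: [-0.016, 0.998, 0.065, -0.001]
contact_force: [0.3, 0.4, -6.4]
finger_gap: 53.1
```

```bash
python3 - <<'E'
from h import *; from station import manip,optics; import pickle
o=manip.get_obs(); f=optics.grab_frame("wrist"); g=optics.grab_frame("scene")
pickle.dump((o,f),open("w8.pkl","wb"))
print(o["time_s"],o["ee_pos"],o["contact_force"])
Rd=Ro.from_euler('z',.072).as_matrix()@FL
plan(o,[494.4,286.5,90],Rd)
K=np.array([[f["fx"],0,f["cx"]],[0,f["fy"],f["cy"]],[0,0,1]])
H=np.array(f["hand_eye"]);R0=Ro.from_quat(np.roll(o["orientation"],-1)).as_matrix()
h,s,v=hsv(f)
cv2.imwrite("pics/w8.png",np.hstack([f["image"],cv2.resize(g["image"][60:200,210:315],(288,384),interpolation=2)]))
E
```

```text
19.8667 [503.53435978 205.64904871 230.3408213 ] [ 0.32244946  0.42946578 -6.42862527]
shift [1.6, -76.9, 142.8] turn [-0.032, 0.002, 0.059] rows>= 3.9
```

View pics/w8.png

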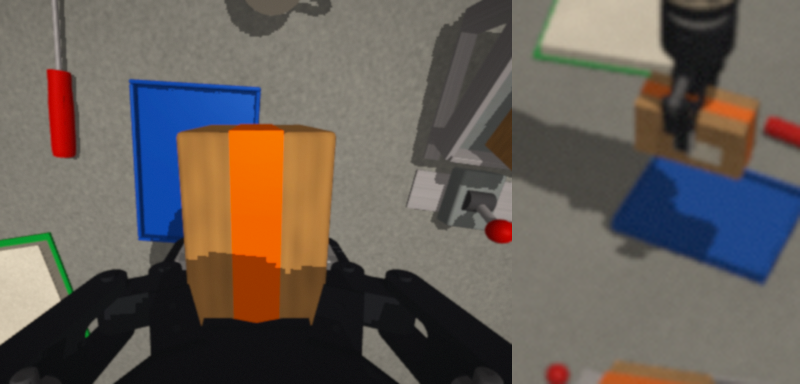

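Box is held level; tray at (130–260, 80–240) behind it. The arm stopped 80 mm short with a small roll — likely a joint limit; check.

```bash
python3 - <<'E'
from h import *; from station import manip
o=manip.get_obs(); print(o["joint_pos"].round(3),o["ee_pos"].round(1),o["orientation"].round(3))
E
```

```text
[ 0.13  -0.077 -0.121  1.527  0.032  3.141] [503.6 205.9 230.8] [-0.016  0.998  0.066 -0.001]
```

Joint 6 is at its limit (yaw must exceed joint 1). A box yaw of 0.40 fits the tray easily, so go there with that yaw.

```bash
python3 - <<'E'
from h import *; from station import manip
o=manip.get_obs(); Rd=Ro.from_euler('z',.4).as_matrix()@FL
plan(o,[494.4,286.5,180],Rd)
E
```

```text
shift [1.5, -79.5, 53.4] turn [-0.031, -0.004, -0.269] rows>= 2.3
```

Request:
{"op": "arm_command", "data": {
  "moves": [
    [-1,[0,-10,0],[-0.03,0,-0.1]],
    [-1,[0,-25,0],[-0.03,0,-0.2]],
    [-1,[1,-45,10],[-0.03,0,-0.27]],
    [-1,[1.5,-65,30],[-0.03,0,-0.27]],
    [-1,[1.5,-79,45],[-0.03,0,-0.27]],
    [-1,[1.5,-79,53],[-0.03,0,-0.27]],
    [-1,[1.5,-79,53],[-0.03,0,-0.27]],
    [-1,[1.5,-79,53],[-0.03,0,-0.27]]
  ]
}}

```text
time_s: 20.63
ee_pos: [494.2, 286.0, 180.5]
orientation: [-0.001, 0.98, 0.2, 0.002]
contact_force: [-0.2, 0.1, -4.7]
finger_gap: 52.6
```

```bash
python3 - <<'E'
from h import *; from station import manip,optics; import pickle
o=manip.get_obs(); print(o["time_s"],o["joint_pos"].round(3),o["ee_pos"].round(1),o["contact_force"])
Rd=Ro.from_euler('z',.4).as_matrix()@FL
plan(o,[494.4,286.5,90],Rd)
f=optics.grab_frame("wrist"); K=np.array([[f["fx"],0,f["cx"]],[0,f["fy"],f["cy"]],[0,0,1]])
# held box: brown/orange top face rows widths
h,s,v=hsv(f); m=((h>4)&(h<24)&(s>90)&(v>50)).astype(np.uint8)
for r in(122,125,128,131,134,138,145,200,240):
    c=np.where(m[r,150:360])[0]+150; print(r,(c.min(),c.max()) if len(c) else 0, f["image"][r,210].sum())
E
```

```text
20.6333 [ 2.950e-01  9.000e-03 -1.280e-01  1.430e+00  1.000e-03  3.034e+00] [494.2 286.  180.5] [-0.17408297  0.07823146 -4.71897856]
shift [-0.0, -0.3, 90.5] turn [-0.001, -0.004, 0.002] rows>= 2.2
122 0 298
125 (np.int64(240), np.int64(272)) 246
128 (np.int64(199), np.int64(312)) 197
131 (np.int64(182), np.int64(327)) 225
134 (np.int64(177), np.int64(333)) 343
138 (np.int64(176), np.int64(334)) 370
145 (np.int64(177), np.int64(334)) 377
200 (np.int64(181), np.int64(331)) 365
240 (np.int64(183), np.int64(329)) 344
```

Request:
{"op": "arm_command", "data": {
  "moves": [
    [-1,[0,0,30],[0,0,0]],
    [-1,[0,0,60],[0,0,0]],
    [-1,[0,0,85],[0,0,0]],
    [-1,[0,0,105],[0,0,0]],
    [-1,[0,0,115],[0,0,0]],
    [-1,[0,0,115],[0,0,0]],
    [-1,[0,0,115],[0,0,0]]
  ]
}}

```text
time_s: 21.27
ee_pos: [495.3, 286.7, 66.6]
orientation: [-0.001, 0.98, 0.2, 0.003]
contact_force: [0.9, 0.1, -5.1]
finger_gap: 53.0
```

Request:
{"op": "arm_command", "data": {
  "moves": [
    [-1,[0,0,2],[0,0,0]],
    [-1,[0,0,4],[0,0,0]],
    [-1,[0,0,4],[0,0,0]],
    [-1,[0,0,4],[0,0,0]]
  ]
}}

```text
time_s: 21.6
ee_pos: [495.0, 287.1, 62.0]
orientation: [-0.001, 0.98, 0.2, 0.002]
contact_force: [0.9, 0.1, -5.2]
finger_gap: 53.2
```

Request:
{"op": "arm_command", "data": {
  "moves": [
    [-1,[0,0,2],[0,0,0]],
    [-1,[0,0,4],[0,0,0]],
    [-1,[0,0,4],[0,0,0]],
    [-1,[0,0,4],[0,0,0]]
  ]
}}

```text
time_s: 21.93
ee_pos: [494.4, 287.0, 57.1]
orientation: [-0.001, 0.98, 0.2, 0.002]
contact_force: [-0.2, -0.5, -5.4]
finger_gap: 52.8
```

Request:
{"op": "arm_command", "data": {
  "moves": [
    [-1,[0,0,1],[0,0,0]],
    [-1,[0,0,3],[0,0,0]],
    [-1,[0,0,3],[0,0,0]]
  ]
}}

```text
time_s: 22.18
ee_pos: [494.4, 287.0, 53.9]
orientation: [-0.001, 0.98, 0.2, 0.002]
contact_force: [1.1, 1.0, -5.3]
finger_gap: 52.9
```

Request:
{"op": "arm_command", "data": {
  "moves": [
    [-1,[0,0,1],[0,0,0]],
    [-1,[0,0,2],[0,0,0]],
    [-1,[0,0,2],[0,0,0]]
  ]
}}

```text
time_s: 22.43
ee_pos: [494.5, 287.0, 52.1]
orientation: [-0.001, 0.98, 0.2, 0.002]
contact_force: [-0.2, -0.5, -6.0]
finger_gap: 53.1
```

Request:
{"op": "arm_command", "data": {
  "moves": [
    [-1,[0,0,1],[0,0,0]],
    [-1,[0,0,2],[0,0,0]],
    [-1,[0,0,2],[0,0,0]]
  ]
}}

```text
time_s: 22.68
ee_pos: [494.5, 287.0, 50.1]
orientation: [-0.001, 0.98, 0.2, 0.002]
contact_force: [-0.3, -0.2, -6.1]
finger_gap: 53.0
```

Request:
{"op": "arm_command", "data": {
  "moves": [
    [-1,[0,0,1],[0,0,0]],
    [-1,[0,0,1.5],[0,0,0]],
    [-1,[0,0,1.5],[0,0,0]]
  ]
}}

```text
time_s: 22.93
ee_pos: [494.6, 287.0, 48.7]
orientation: [-0.001, 0.98, 0.2, 0.002]
contact_force: [0.5, -0.4, -5.9]
finger_gap: 52.8
```

Request:
{"op": "arm_command", "data": {
  "moves": [
    [-1,[0,0,1],[0,0,0]],
    [-1,[0,0,1.5],[0,0,0]],
    [-1,[0,0,1.5],[0,0,0]]
  ]
}}

```text
time_s: 23.18
ee_pos: [494.6, 287.0, 47.2]
orientation: [-0.001, 0.98, 0.2, 0.002]
contact_force: [-0.3, -0.6, -5.5]
finger_gap: 53.0
```

Request:
{"op": "arm_command", "data": {
  "moves": [
    [-1,[0,0,1],[0,0,0]],
    [-1,[0,0,1.5],[0,0,0]],
    [-1,[0,0,1.5],[0,0,0]]
  ]
}}

```text
time_s: 23.43
ee_pos: [494.8, 287.1, 46.0]
orientation: [-0.001, 0.98, 0.2, 0.002]
contact_force: [0.4, 0.8, -4.4]
finger_gap: 53.1
```

Request:
{"op": "arm_command", "data": {
  "moves": [
    [-1,[0,0,1],[0,0,0]],
    [-1,[0,0,1],[0,0,0]],
    [-1,[0,0,1],[0,0,0]]
  ]
}}

```text
time_s: 23.68
ee_pos: [494.9, 287.1, 45.8]
orientation: [-0.001, 0.98, 0.2, 0.002]
contact_force: [-4.1, -1.3, 5.7]
finger_gap: 52.9
```

Request:
{"op": "arm_command", "data": {
  "moves": [
    [-1,[0,0,1],[0,0,0]],
    [-1,[0,0,1],[0,0,0]],
    [-1,[0,0,1],[0,0,0]]
  ]
}}

```text
time_s: 23.93
ee_pos: [494.9, 287.2, 45.8]
orientation: [-0.001, 0.98, 0.2, 0.002]
contact_force: [-9.0, -2.0, 14.2]
finger_gap: 53.0
```

On the tray floor. Release and retreat.

Request:
{"op": "arm_command", "data": {
  "moves": [
    [-1,[0,0,-1],[0,0,0]],
    [-1,[0,0,-1],[0,0,0]],
    [0.2,[0,0,-1],[0,0,0]],
    [0.5,[0,0,-1],[0,0,0]],
    [1,[0,0,-1],[0,0,0]],
    [1,[0,0,-1],[0,0,0]],
    [1,[0,0,-1],[0,0,0]],
    [1,[0,0,-1],[0,0,0]]
  ]
}}

```text
time_s: 24.6
ee_pos: [494.8, 287.1, 44.8]
orientation: [-0.001, 0.98, 0.2, 0.002]
contact_force: [-0.4, -0.4, -0.7]
finger_gap: 85.2
```

Request:
{"op": "arm_command", "data": {
  "moves": [
    [1,[0,0,-25],[0,0,0]],
    [1,[0,0,-60],[0,0,0]],
    [1,[0,0,-100],[0,0,0]],
    [1,[0,0,-140],[0,0,0]],
    [1,[0,0,-160],[0,0,0]],
    [1,[0,0,-160],[0,0,0]],
    [1,[0,0,-160],[0,0,0]]
  ]
}}

```text
time_s: 25.18
ee_pos: [495.0, 286.9, 206.2]
orientation: [-0.001, 0.98, 0.2, 0.003]
contact_force: [0.1, -0.6, -1.1]
finger_gap: 85.5
```

```bash
python3 - <<'E'
from h import *; from station import manip,optics; import pickle
o=manip.get_obs(); f=optics.grab_frame("wrist"); pickle.dump((o,f),open("w9.pkl","wb")); cv2.imwrite("pics/w9.png",f["image"])
print(o["time_s"],o["ee_pos"].round(1))
H=np.array(f["hand_eye"]);R0=Ro.from_quat(np.roll(o["orientation"],-1)).as_matrix()
F=dict(f); Rcw=(R0@H[:3,:3]).T; F["R"]=Rcw; F["t"]=-Rcw@(R0@H[:3,3]+o["ee_pos"])
h,s,v=hsv(f)
mb=(h>100)&(h<130)&(s>140)
b=max(blobs(mb,300),key=lambda q:q[1][4]); ys,xs=np.where(b[2]); print("blue",b[1])
mo=(h>4)&(h<24)&(s>90)&(v>50)
b=max(blobs(mo,500),key=lambda q:q[1][4]); c=cv2.findContours(b[2].astype(np.uint8),0,1)[0]; c=max(c,key=cv2.contourArea); r=cv2.minAreaRect(c); print(r)
q=np.array([onz(F,p,75) for p in cv2.boxPoints(r)]); print(q.round(0).tolist(),q.mean(0),[np.linalg.norm(q[i]-q[i-1]).round(0) for i in range(4)])
Rd=Ro.from_euler('z',.1).as_matrix()@FL
plan(o,[400,-282,205],Rd)
E
```

```text
25.1833 [495.  286.9 206.2]
blue [  171    65   180   205 15376]
((255.5, 183.0), (124.0, 59.0), 90.0)
[[543.0, 335.0, 75.0], [563.0, 288.0, 75.0], [455.0, 238.0, 75.0], [432.0, 292.0, 75.0]] [498.49593471 288.32202881  75.        ] [np.float64(119.0), np.float64(52.0), np.float64(119.0), np.float64(58.0)]
shift [-310.3, 486.1, -1.4] turn [-0.002, -0.007, 0.303] rows>= 13.8
```

Box lies at (498,288) with its top at 75 mm height, well inside the tray. Next the right flag, with shut fingers.

```bash
python3 - <<'E'
from h import *; from station import manip
o=manip.get_obs(); Rd=FL
plan(o,[440,-281,215],Rd)
E
```

```text
shift [-272.2, 501.0, -12.3] turn [-0.002, -0.004, 0.403] rows>= 13.7
```

Request:
{"op": "arm_command", "data": {
  "moves": [
    [1,[-16,35,0],[0,0,0.03]],
    [1,[-33,70,0],[0,0,0.06]],
    [0,[-49,105,0],[0,0,0.1]],
    [-1,[-65,140,0],[0,0,0.15]],
    [-1,[-82,175,0],[0,0,0.2]],
    [-1,[-98,210,0],[0,0,0.25]],
    [-1,[-115,245,0],[0,0,0.3]],
    [-1,[-130,280,0],[0,0,0.35]]
  ],
  "newtons": 30
}}

```text
time_s: 25.9
ee_pos: [482.8, -23.4, 202.0]
orientation: [-0.002, 1.0, 0.025, 0.001]
contact_force: [0.7, -0.6, -0.1]
finger_gap: 12.2
```

```bash
python3 - <<'E'
from h import *; from station import manip
o=manip.get_obs(); Rd=FL
plan(o,[440,-281,215],Rd); print(o["ee_pos"])
E
```

```text
shift [-55.7, 255.0, -13.9] turn [-0.004, -0.001, 0.05] rows>= 6.3
[482.83690963 -23.43405568 202.01713805]
```

Request:
{"op": "arm_command", "data": {
  "moves": [
    [-1,[-8,36,-3],[0,0,0.02]],
    [-1,[-16,74,-6],[0,0,0.05]],
    [-1,[-25,112,-9],[0,0,0.05]],
    [-1,[-33,150,-12],[0,0,0.05]],
    [-1,[-41,188,-13],[0,0,0.05]],
    [-1,[-49,225,-14],[0,0,0.05]],
    [-1,[-56,255,-14],[0,0,0.05]],
    [-1,[-56,255,-14],[0,0,0.05]]
  ]
}}

```text
time_s: 26.57
ee_pos: [439.8, -283.8, 214.6]
orientation: [-0.002, 1.0, -0.001, 0.001]
contact_force: [-0.3, 0.1, 0.2]
finger_gap: 0.0
```

Request:
{"op": "arm_command", "data": {
  "moves": [
    [-1,[0,0,0],[0,0,0]],
    [-1,[0,0,0],[0,0,0]],
    [-1,[0,0,0],[0,0,0]]
  ]
}}

```text
time_s: 26.82
ee_pos: [441.7, -278.4, 216.2]
orientation: [-0.002, 1.0, 0.002, 0.001]
contact_force: [0.3, -0.7, 0.7]
finger_gap: 0.2
```

```bash
python3 - <<'E'
from h import *; from station import manip
o=manip.get_obs(); plan(o,[440,-281,70],FL); print(o["ee_pos"],o["finger_gap"],o["time_s"])
E
```

```text
shift [-2.0, 3.2, 146.2] turn [-0.004, -0.003, 0.004] rows>= 3.5
[ 441.65108273 -278.35225912  216.24723289] 0.1970824505653237 26.8167
```

Request:
{"op": "arm_command", "data": {
  "moves": [
    [-1,[-2,3,35],[0,0,0]],
    [-1,[-2,3,70],[0,0,0]],
    [-1,[-2,3,105],[0,0,0]],
    [-1,[-2,3,135],[0,0,0]],
    [-1,[-2,3,146],[0,0,0]],
    [-1,[-2,3,146],[0,0,0]],
    [-1,[-2,3,146],[0,0,0]]
  ]
}}

```text
time_s: 27.4
ee_pos: [440.6, -281.7, 72.0]
orientation: [-0.001, 1.0, 0.002, 0.002]
contact_force: [1.1, 0.1, 0.3]
finger_gap: 0.3
```

Request:
{"op": "arm_command", "data": {
  "moves": [
    [-1,[10,0,0],[0,0,0]],
    [-1,[20,0,0],[0,0,0]],
    [-1,[30,0,0],[0,0,0]],
    [-1,[38,0,0],[0,0,0]],
    [-1,[46,0,0],[0,0,0]],
    [-1,[54,0,0],[0,0,0]],
    [-1,[60,0,0],[0,0,0]],
    [-1,[60,0,0],[0,0,0]]
  ]
}}

```text
time_s: 28.07
ee_pos: [501.4, -282.1, 71.7]
orientation: [-0.001, 1.0, 0.002, 0.002]
contact_force: [-0.5, -0.6, -0.2]
finger_gap: -0.1
```

Request:
{"op": "arm_command", "data": {
  "moves": [
    [-1,[4,0,0],[0,0,0]],
    [-1,[8,0,0],[0,0,0]],
    [-1,[10,0,0],[0,0,0]],
    [-1,[10,0,0],[0,0,0]]
  ]
}}

```text
time_s: 28.4
ee_pos: [506.4, -281.8, 70.9]
orientation: [-0.002, 1.0, 0.001, -0.003]
contact_force: [-23.5, 0.3, 10.7]
finger_gap: -0.4
```

Hit the lever's end stop (23 N). Back off, up, and check.

Request:
{"op": "arm_command", "data": {
  "moves": [
    [-1,[-8,0,0],[0,0,0]],
    [-1,[-30,0,0],[0,0,0]],
    [-1,[-65,0,0],[0,0,0]],
    [-1,[-80,0,-30],[0,0,0]],
    [-1,[-80,0,-70],[0,0,0]],
    [-1,[-80,0,-110],[0,0,0]],
    [-1,[-80,0,-150],[0,0,0]],
    [-1,[-80,0,-180],[0,0,0]]
  ]
}}

```text
time_s: 29.07
ee_pos: [429.7, -282.9, 254.7]
orientation: [-0.0, 1.0, 0.001, 0.003]
contact_force: [0.6, -1.4, -0.5]
finger_gap: -0.2
```

```bash
python3 - <<'E'
from h import *; from station import manip,optics; import pickle
o=manip.get_obs(); print(o["time_s"],o["ee_pos"].round(1),o["contact_force"].round(1))
S=optics.grab_frame("scene");T=optics.grab_frame("top"); d=pickle.load(open("f0.pkl","rb"))
for n,f,roi in(("top",T,(245,135,365,225)),("scene",S,(150,170,310,320))):
    h,s,v=hsv(f); print(n,[np.round(b[0],1).tolist() for b in blobs(((h<4)|(h>174))&(s>170)&(v>70),8,roi)],[(b[0].round(1).tolist(),b[1].tolist()) for b in blobs((h>=5)&(h<16)&(s>120)&(v>60),40,roi)])
c=lambda f:f["image"]
a=cv2.resize(c(S)[85:325,165:365],(500,600),interpolation=2); b=cv2.resize(c(T)[125:245,125:365],(300,150)) 
w=np.zeros((600,300,3),np.uint8); w[:150]=b; w[160:310]=cv2.resize(d["top"]["image"][125:245,125:365],(300,150)); cv2.imwrite("pics/fin.png",np.hstack([a,w]))
E
```

```text
29.0667 [ 429.7 -282.9  254.7] [ 0.6 -1.4 -0.5]
top [[337.1, 195.2], [272.3, 208.4], [304.6, 208.6]] [([273.0, 173.1], [267, 154, 13, 39, 325]), ([306.4, 173.3], [301, 154, 13, 40, 315])]
scene [[226.1, 196.3], [203.7, 225.9], [194.2, 266.4]] [([265.9, 205.6], [240, 193, 49, 34, 766]), ([243.8, 237.3], [216, 223, 52, 36, 879])]
```

View pics/fin.png

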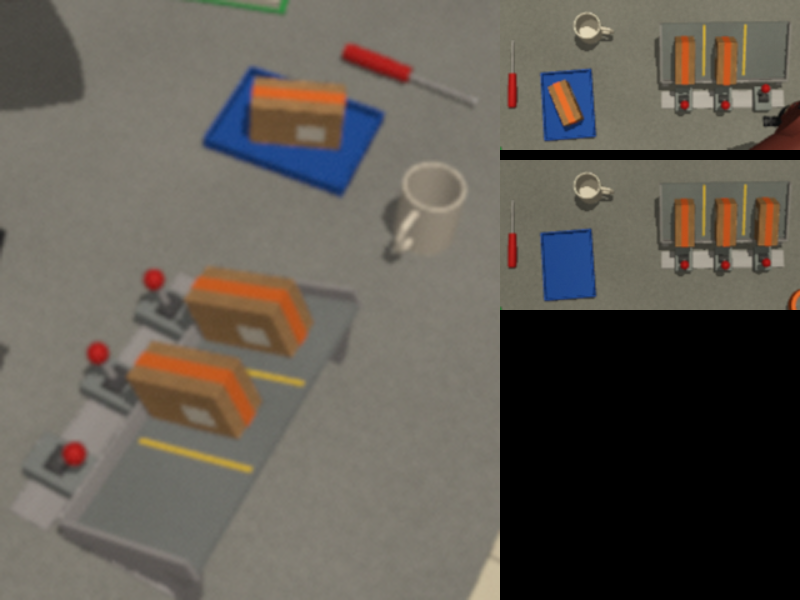

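```bash
python3 - <<'E'
from h import *; import pickle
d=pickle.load(open("f0.pkl","rb")); T,S=d["top"],d["scene"]
a,_=tri(T,(337.5,206.5),S,(181.5,258.5)); b,_=tri(T,(337.1,195.2),S,(194.2,266.4)); print(a,b,b-a)
print(onz(T,(337.1,195.2),70)-onz(T,(337.5,206.5),70), onz(S,(194.2,266.4),70)-onz(S,(181.5,258.5),70))
E
```

```text
[ 490.37862118 -281.22046185   76.11319358] [ 530.52175736 -282.18549712   71.61649098] [40.14313618 -0.96503527 -4.4967026 ]
[4.00334227e+01 2.91608906e-02 0.00000000e+00] [41.86560398 -2.81419397  0.        ]
```

Everything looks right; the ball moved 40–42 mm in the far cameras (48 expected at 1.0 rad, 39 at 0.8). One finer check with the wrist camera.

```bash
python3 - <<'E'
from h import *; from station import manip,optics
o=manip.get_obs(); f=optics.grab_frame("wrist")
H=np.array(f["hand_eye"]);R0=Ro.from_quat(np.roll(o["orientation"],-1)).as_matrix()
F=dict(f); Rcw=(R0@H[:3,:3]).T; F["R"]=Rcw; F["t"]=-Rcw@(R0@H[:3,3]+o["ee_pos"])
h,s,v=hsv(f); print(o["time_s"],o["qvel"].round(3))
for b in blobs(((h<4)|(h>174))&(s>150)&(v>60),60):
    c=(b[1][0]+b[1][2]/2-.5,b[1][1]+b[1][3]/2-.5); print(b[1],onz(F,c,69).round(1))
E
```

```text
29.1667 [ 0.001  0.03  -0.099 -0.062 -0.003 -0.001]
[242  72  23  27 492] [ 530.6 -282.2   69. ]
[ 24 116  30  24 544] [487.1 -50.3  69. ]
[135 118  24  24 464] [ 485.1 -166.7   69. ]
```

About 44 mm → ≈0.9 rad. Time is ample, so I'll push once more, higher on the ball, for margin.

```bash
python3 - <<'E'
from h import *; from station import manip
o=manip.get_obs(); plan(o,[470,-282,82],FL); print(o["ee_pos"])
E
```

```text
shift [38.2, -1.8, 172.4] turn [0.001, -0.007, 0.002] rows>= 4.2
[ 430.55543631 -283.71091463  254.11544411]
```

Request:
{"op": "arm_command", "data": {
  "moves": [
    [-1,[0,0,40],[0,0,0]],
    [-1,[10,0,80],[0,0,0]],
    [-1,[20,0,120],[0,0,0]],
    [-1,[30,0,155],[0,0,0]],
    [-1,[38,0,171],[0,0,0]],
    [-1,[38,0,171],[0,0,0]],
    [-1,[38,0,171],[0,0,0]]
  ]
}}

```text
time_s: 29.8
ee_pos: [467.2, -281.0, 78.8]
orientation: [-0.003, 1.0, 0.002, 0.001]
contact_force: [-0.6, 0.5, -0.8]
finger_gap: 0.0
```

Request:
{"op": "arm_command", "data": {
  "moves": [
    [-1,[10,0,0],[0,0,0]],
    [-1,[20,0,0],[0,0,0]],
    [-1,[30,0,0],[0,0,0]],
    [-1,[36,0,0],[0,0,0]],
    [-1,[40,0,0],[0,0,0]],
    [-1,[42,0,0],[0,0,0]],
    [-1,[42,0,0],[0,0,0]]
  ]
}}

```text
time_s: 30.38
ee_pos: [506.7, -282.9, 82.1]
orientation: [-0.0, 1.0, 0.001, -0.002]
contact_force: [-25.0, -0.0, 15.8]
finger_gap: -0.0
```

Same hard stop at the same place (≈506 mm, 25 N at ~0.5 rad slope): fully over. Retreat, recheck and hand in.

Request:
{"op": "arm_command", "data": {
  "moves": [
    [-1,[-8,0,0],[0,0,0]],
    [-1,[-30,0,0],[0,0,0]],
    [-1,[-65,0,0],[0,0,0]],
    [-1,[-80,0,-30],[0,0,0]],
    [-1,[-80,0,-70],[0,0,0]],
    [-1,[-80,0,-110],[0,0,0]],
    [-1,[-80,0,-150],[0,0,0]],
    [-1,[-80,0,-170],[0,0,0]]
  ]
}}

```text
time_s: 31.05
ee_pos: [430.0, -283.7, 256.6]
orientation: [0.001, 1.0, 0.001, 0.004]
contact_force: [0.7, -0.5, 0.6]
finger_gap: 0.3
```

Request:
{"op": "arm_command", "data": {
  "moves": [
    [-1,[0,0,0],[0,0,0]],
    [-1,[0,0,0],[0,0,0]],
    [-1,[0,0,0],[0,0,0]],
    [-1,[0,0,0],[0,0,0]]
  ]
}}

```text
time_s: 31.38
ee_pos: [429.1, -282.3, 249.1]
orientation: [-0.002, 1.0, 0.001, 0.001]
contact_force: [-0.1, 0.7, 0.3]
finger_gap: 0.0
```

```bash
python3 - <<'E'
from h import *; from station import manip,optics
o=manip.get_obs(); f=optics.grab_frame("wrist")
H=np.array(f["hand_eye"]);R0=Ro.from_quat(np.roll(o["orientation"],-1)).as_matrix()
F=dict(f); Rcw=(R0@H[:3,:3]).T; F["R"]=Rcw; F["t"]=-Rcw@(R0@H[:3,3]+o["ee_pos"])
h,s,v=hsv(f); print(o["time_s"],o["contact_force"].round(1))
x=[]
for b in blobs(((h<4)|(h>174))&(s>150)&(v>60),60):
    c=(b[1][0]+b[1][2]/2-.5,b[1][1]+b[1][3]/2-.5); p=onz(F,c,69); x.append(p); print(p.round(1))
r=min(x,key=lambda p:p[1])[0]; print("flag rad",.5+np.arcsin((r-(486+24))/50))
if r>528: print(manip.sign_off())
E
```

```text
31.3833 [-0.1  0.7  0.3]
[ 530.6 -282.3   69. ]
[487. -50.  69.]
[ 484.7 -166.4   69. ]
flag rad 0.9257371864063174
the job is handed in; nothing more can be done
None
```

The job was handed in at 31.4 s; no verdict comes back, so what follows is what my own checks showed. I weighed all three boxes from left to right: left about 2 N, middle about 2.4 N, right about 6 N. The right box was the heavy one and is now released in the tray, and the right flag is tipped over.

- **Left box:** at the first put-back its low end rode up on the front lip, after I pressed with about 60 N while lowering. I gripped it again and laid it flat, about 5 mm up-slope of where it started. The middle box is also flat, about 3–4 mm up-slope.
- **Heavy box:** joint 6 reached its range limit on the way to the tray, so the box stands turned about 0.3 rad to the tray's sides. It measured about 4 mm from the tray's centre, level, with its top at the height expected for a box on the tray floor.
- **Right flag:** two pushes stopped against the end stop at the same place, at 23–25 N. The wrist camera puts the lever at about 0.92 rad. The fixed cameras gave a smaller travel, equivalent to about 0.83–0.87 rad, which is still above the 0.8 limit.
- **Everything else:** the left and middle flags read unmoved. In the pictures the mug and screwdriver look undisturbed. The tape roll was out of frame in the last picture, but the arm kept well clear of it.

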